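Feed a timber blank along a fence with a push stick

TASK

Pick up the orange push stick and with it press the timber block flat against the aluminium fence before its front end crosses the red line; then feed it along the fence, keeping it gently but constantly pressed against the fence, until it has pushed the red sliding stop fully home against the dark bumper. Never push hard and do not touch the block with the gripper; leave the block there flush with the fence, lay the push stick back flat on its rubber mat, and leave everything else alone.

Things in the scene. Friction and masses are not known exactly. Their poses are not given: they have to be found in the camera images.
- jig: Feed jig fixed to the bench. Plywood bed 18 mm thick (top at z = 18 mm), x = -90 to 90, y = -210 to 250 mm from its origin, which lies on the bench. +y is the feed direction, +x points to the fence. A red line crosses the bed at y = -30 mm. Dark steel bumper at the end: y = 216 to 232, x = -70 to 50 mm, top at z = 58 mm.
- fence: Fixed mount of the fence on the jig, axes as the jig's; origin at jig x = 50, y = 0, z = 18 mm. On it stands a rigid aluminium rail, 26 mm thick, top 45 mm over the bed, y = -210 to 250 mm, face to -x at x = 0. But the rail turns on a pin at its infeed end (y = -210) and is hand-clamped up to 1.8 degrees off the mount's y, either way; this is not measured and must be felt.
- feeler (a joint): Blue sprung feeler strip, 10 mm high, along nearly the whole rail's face: how far it is pressed in, in m. 0: it stands 4 mm proud of the rail's face; 0.004 or a little more: the block (or just its corner) is on the rail. Its spring is weak (under 0.5 N). On the rail the force climbs about 10 N per mm: meet it at about 10 mm/s; 5 N keeps the block seated, well over 10 N is too hard.
- stop (a joint): Red sliding stop on the bed, 80 (x) by 40 (y) by 40 mm high with a black knob on top; value in m along the jig's +y. Stiff: about 4 N slides it and it stays where it is left. 0 is nearest, 0.05 is fully home against the rigid bumper, where the push climbs steeply: stop there; it starts between 0 and 0.02.
- stop_face (a point): Centre of the sliding stop's working face, which looks to the jig's -y, 20 mm above the bed, at jig x = -2 mm; jig y = 110 mm when the joint stop is 0, 160 mm when home.
- block: Loose light wood block 60 (x) by 110 (y) by 40 mm (z), 0.3 to 0.55 kg, two dark plugs in its top. Origin: centre of its underside. Starts on the bed behind the red line, +y end towards the stop, 10 to 45 mm off the fence, up to 12 degrees askew. Meet it slowly (30 mm/s). Flush with the fence its origin is near jig x = 20 mm; with the stop home near y = 105 mm.
- stick: Loose orange push stick, 0.16 kg, lying on its sole on the mat. Origin on its underside, +y to its nose, +z up. Bar x = -11 to 11, y = -85 to 30 mm, 16 mm high, 26 mm at its front end. A side finger on its -x side (x = -23 to -11, y = 5 to 100 mm, 26 mm high) makes the nose an L that takes hold of a block's rear outer corner.
- stick_grip (a point): Middle of the stick's upright paddle handle, 46 mm above the sole, at x = 0, y = -45 mm of the stick. The handle is 22 mm thick along the stick (y = -56 to -34 mm), 46 mm wide (x) and reaches 67 mm above the sole. Grip it across its thickness, with the fingers closing along the stick.
- stick_nose (a point): Inner corner of the stick's L nose, at x = -11, y = 30, z = 13 mm of the stick; axes as the stick's. The front face (22 mm wide, from here to +x) pushes the block's back end; the finger's inner face (70 mm long, from here to +y) presses the block's side that is away from the fence.
- mat: Black rubber mat fixed on the bench, 160 mm (x) by 240 mm (y), 4 mm thick; origin at the centre of its underside. The push stick's place.
- offcut: Loose bystander: darker wood offcut 50 by 90 by 35 mm, origin at the centre of its underside.
- driver: Loose bystander: screwdriver lying on the bench, 140 mm long, along its x.
- jar: Loose bystander: jar, 60 mm across, 85 mm high, standing; origin at the centre of its underside.
- can: Loose bystander: can, 74 mm across, 110 mm high, standing; origin at the centre of its underside.
- spanner: Loose bystander: spanner lying on the bench, along its x.
- sander: Loose bystander: cork sanding block 65 by 110 by 30 mm; origin at the centre of its underside.
Not all that is in view belongs to the job. What is shaped like the block but purple is not meant. Of the things that look like the stick, take the one that is nearest to the robot's base at the start.

How it is judged:
By the outcome, as a careful person would: the job done as asked, in the order asked, and still so for the second after the job is handed in, with the robot touching nothing.
It also fails if it takes over 72 s, if anything falls off the work surface, if the arm or the gripper's body presses on something with over 40 N, if the wrist force passes 120 N, or if a joint passes its speed limit or range.

ROBOT

A 6-joint arm with a two-finger parallel gripper is mounted at the origin on the work surface. World frame = base frame: x ahead of the robot, y to its left, z up, the work surface at z = 0. Lengths are in m, angles in rad, forces in N, time in s.
With the tool pointing down it reaches from about 0.275 to 0.85 m from the base axis. Payload 19 kg.
Tool frame: the origin (TCP) lies on the centre line of the jaws, within the pads' length; the fingertips stand 22 mm ahead of it and the grasp point (between the pads) lies 3 mm ahead of it; z points along the fingers, x is the direction in which the jaws open and shut, and the axes are right-handed (so a half turn about z gives the same grasp; the last joint's range is limited). The gripper opens to 85 mm and grips with 20 to 120 N. Pads are 22 mm wide; open, the fingers measure 114 mm over their backs; the gripper's body (76 mm by 85 mm) begins 54 mm behind the grasp point. The pads swing forward as they close: fully open they stand 13 mm farther back than shut.
Start: joints at [-1.378, 0.15, 1.437, -0, 1.554, -0.134], TCP at [0.185, -0.545, 0.253] pointing down, gripper open.
Joint ranges: [-2.8, 2.8], [-0.68, 2.1], [0.12, 2.68], [-1.39, 4.53], [0.16, 2.79], [-2.81, 2.81]. Speed limits (rad/s): [1.89, 1.89, 2.22, 3.01, 3.01, 3.01].

INTERFACE

Orientations are given as a unit quaternion [x, y, z, w].
In Python, from plant import telemetry, imaging, order gives the robot as it stands. The module is installed in compiled form; this text tells all that it offers.
- The arm moves only by the tool arm_command, never from a script. Its argument "commands" is a list that holds one entry, the list of rows, each a list of 7 numbers: the shift along the tool's x, y, z in m, then the turn, a rotation vector about the tool's x, y, z in rad, then the finger opening in m, from 0 to 0.0854. A call has 1 to 5 rows; each row shifts and turns the pose as measured when the row begins, along the tool's axes as they then stand; what a row does not reach is not made up. A row lasts 1/8 s, in which the tool goes at most 62.5 mm and 10.7 degrees, less where a joint would pass 70% of its speed; a pose out of reach is approached as far as the arm can. A call with a gripper value outside its range is refused whole. The fingers move at their own pace and stop on an object; "newtons" is the grip in N (left out, the last holds). Time passes only in rows, so rows that do not move let the fingers close. It gives the time, the measured TCP pose, the force and the opening at its end, in the units of the state.
- telemetry.get_state(): the state, without advancing time (a new reading comes with each control period).
- imaging.snapshot(name): name is "scene" or "top" or "wrist"; returns (picture, depth): 384x512x3 uint8, blue, green, red; 384x512 float32, m along the optical axis (not along the pixel's ray), 0 where there is no reading.
- imaging.camera_info(name): a dict with "vfov" (degrees; the focal length in pixels is half the picture's height over the tangent of half this angle, whatever the lens; pixels are square), "cx", "cy" (the principal point, pixels), "rvec" (rotation vector, rad) and "tvec" (3), from world to camera coordinates, as OpenCV has them. Camera axes: x right, y down, z forward; pixel columns grow to the right and rows downward; lengths in m; the calibration is good to about 2 mm. A picture is of the moment at which its call begins: read the wrist's pose just before it. camera_info takes no time and is no camera call; for the wrist camera it gives the pose at the moment of the call.
- order.sign_off(): hands the job in, once; it reports no verdict.
The state is a dict: "t": time; "q": joint angles; "qd": joint speeds; "effort": joint torques, N m; "ee_pos": TCP position; "orientation": TCP orientation; "force": force on the tool from outside, world axes, zero at the start; "torque": the same for the moment, N m; "opening": finger opening in m.
Only numpy, scipy, OpenCV 4.12 (cv2) and the standard library are available. Lean on these libraries where they do the work, as an engineer would, in place of code of your own. Each camera call takes 0.05 s, during which the arm holds its last target.

## Working session

There is one attempt and no reset: what is moved stays moved. The work goes in short steps, Python scripts to look and compute and a tool call to move; the robot and the scene stay as the last step left them, time stands still between calls to the robot, and variables do not carry over. Pictures are saved under pics/ and viewed, and the job is handed in when it is done.

Besides the shell and the picture viewer there is one more tool, called as a command line: name --argument value ..., lists and objects as JSON in quotes. arm_command: Moves the arm, as the interface text tells. Its arguments: {"type":"object","properties":{"commands":{"type":"array","items":{"type":"array","items":{"type":"array","items":{"type":"number"}}}},"newtons":{"type":"number"}},"required":["commands"]}

```bash
mkdir -p pics; python3 - <<'E'
from plant import telemetry, imaging
import cv2, numpy as np
s=telemetry.get_state(); print({k:np.round(v,4).tolist() for k,v in s.items()})
for n in ['scene','top','wrist']:
    i=imaging.camera_info(n); print(n,i)
    p,d=imaging.snapshot(n); cv2.imwrite(f'pics/{n}0.png',p); np.savez(f'{n}0.npz',p=p,d=d,rvec=i['rvec'],tvec=i['tvec'])
    print(d.min(),d.max())
E
```

```text
{'t': 0.0, 'q': [-1.378, 0.151, 1.438, -0.0, 1.5538, -0.134], 'qd': [0.0014, -0.0013, -0.0003, 0.0004, 0.0009, -0.0016], 'effort': [0.0007, -71.3058, -57.0873, -0.0, 0.0089, 0.0], 'ee_pos': [0.1845, -0.5444, 0.2527], 'orientation': [0.8127, -0.5827, -0.0004, -0.0004], 'force': [0.322, 0.37, 0.0605], 'torque': [-0.0332, -0.0696, -0.0021], 'opening': 0.0851}
scene {'vfov': 52.556170589258, 'cx': 254.80996742251406, 'cy': 191.45896991150843, 'rvec': array([ 1.70710978,  1.89084977, -0.71663517]), 'tvec': array([ 0.16514351, -0.32716897,  1.51862723])}
0.0 3.6971917
top {'vfov': 42.82117823543401, 'cx': 259.78465817243807, 'cy': 191.1009299356693, 'rvec': array([ 2.17499035, -2.18527732,  0.0690352 ]), 'tvec': array([-0.09822514,  0.49965336,  1.88350287])}
0.0 2.7952645
wrist {'vfov': 59.511159906344055, 'cx': 248.62308956182065, 'cy': 191.47862550976674, 'rvec': array([-2.3306554 ,  1.67134235,  0.27377797]), 'tvec': array([-0.57340943, -0.04151753,  0.38173698])}
0.0 0.89302397
```

View pics/scene0.png

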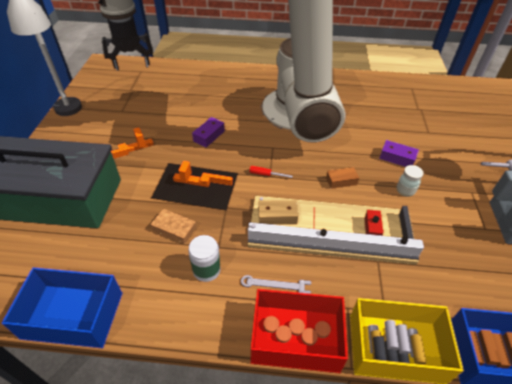

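View pics/top0.png

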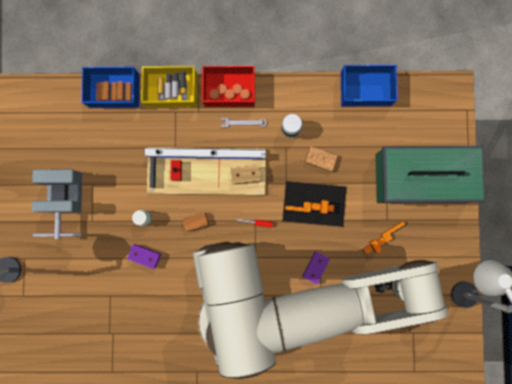

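View pics/wrist0.png

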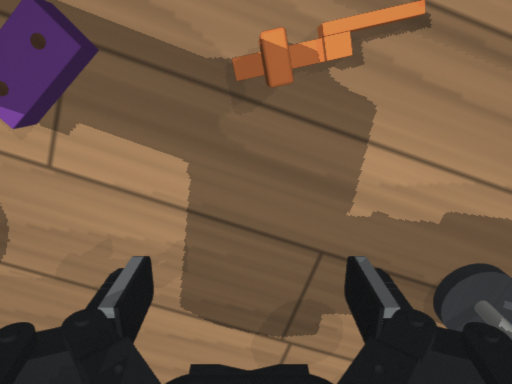

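```bash
cat > h.py <<'E'
import numpy as np, cv2
from plant import telemetry, imaging
from scipy.spatial.transform import Rotation as R
def cam(n):
    i=imaging.camera_info(n); f=192/np.tan(np.radians(i['vfov'])/2)
    K=np.array([[f,0,i['cx']],[0,f,i['cy']],[0,0,1]]); return K,cv2.Rodrigues(np.array(i['rvec']))[0],np.array(i['tvec']).ravel()
def rayplane(c,uv,z):
    K,Rm,t=c; uv=np.atleast_2d(uv).astype(float)
    d=(Rm.T@np.linalg.inv(K)@np.c_[uv,np.ones(len(uv))].T).T; o=-Rm.T@t
    return o+d*((z-o[2])/d[:,2])[:,None]
def cloud(c,d):
    K,Rm,t=c; v,u=np.mgrid[:384,:512]
    P=np.stack([(u-K[0,2])/K[0,0]*d,(v-K[1,2])/K[0,0]*d,d],-1)
    return (P-t)@Rm
def proj(c,X):
    K,Rm,t=c; p=(np.atleast_2d(X)@Rm.T+t)@K.T; return p[:,:2]/p[:,2:]
def shot(n,name):
    c=cam(n); p,d=imaging.snapshot(n); cv2.imwrite(f'pics/{name}.png',p); np.savez(f'{name}.npz',p=p,d=d,K=c[0],R=c[1],t=c[2]); return c,p,d
def load(name):
    z=np.load(f'{name}.npz'); return (z['K'],z['R'],z['t']),z['p'],z['d']
def st():
    s=telemetry.get_state(); print('t',round(s['t'],3),'pos',np.round(s['ee_pos'],4),'zyx',np.round(R.from_quat(s['orientation']).as_matrix().T[[0,2]],4).tolist(),'F',np.round(s['force'],1),'op',round(s['opening'],4)); return s
E
python3 - <<'E'
from h import *
z=np.load('top0.npz'); p,d=z['p'],z['d']; c=cam('top')
P=cloud(c,d)
hsv=cv2.cvtColor(p,cv2.COLOR_BGR2HSV)
for n,uv in dict(matstick=(312,207),stick2=(385,237),block=(247,175),stop=(176,170),jigll=(267,193),jigul=(147,192),jigur=(147,149),fencer=(266,152),mat1=(285,183),mat2=(347,186),mat3=(343,226),mat4=(283,221),jar=(141,218),driver=(255,223),offcut=(195,221)).items():
    print(n,P[uv[1],uv[0]].round(3), rayplane(c,[uv],0.018)[0].round(3))
E
```

```text
matstick [ 0.436 -0.302  0.019] [ 0.436 -0.302  0.018]
stick2 [ 0.32  -0.579  0.029] [ 0.32  -0.581  0.018]
block [ 0.558 -0.052  0.056] [ 0.562 -0.051  0.018]
stop [0.578 0.217 0.067] [0.583 0.226 0.018]
jigll [ 0.493 -0.129  0.005] [ 0.492 -0.129  0.018]
jigul [0.498 0.338 0.019] [0.498 0.338 0.018]
jigur [0.66  0.33  0.059] [0.667 0.34  0.018]
fencer [ 0.653 -0.126  0.011] [ 0.652 -0.126  0.018]
mat1 [ 0.532 -0.2   -0.004] [ 0.53  -0.199  0.018]
mat2 [ 0.519 -0.442  0.   ] [ 0.517 -0.439  0.018]
mat3 [ 0.363 -0.425 -0.005] [ 0.363 -0.421  0.018]
mat4 [ 0.383 -0.19   0.011] [ 0.383 -0.19   0.018]
jar [0.396 0.344 0.081] [0.397 0.36  0.018]
driver [ 0.376 -0.082  0.023] [ 0.376 -0.082  0.018]
offcut [0.384 0.148 0.037] [0.384 0.151 0.018]
```

```bash
cat >> h.py <<'E'
def toolcam():
    s=telemetry.get_state(); K,Rm,t=cam('wrist'); o=-Rm.T@t; T=R.from_quat(s['orientation'])
    return T.inv().apply(o-s['ee_pos']), T.inv().as_matrix()@Rm.T
def down(yaw): # tool x at world yaw, z down
    c,s_=np.cos(yaw),np.sin(yaw); return R.from_matrix(np.array([[c,s_,0],[s_,-c,0],[0,0,-1]]))
def plan(pos,yaw,n,op):
    s=telemetry.get_state(); p=np.array(s['ee_pos']); T=R.from_quat(s['orientation']); T2=down(yaw)
    rv=(T.inv()*T2).as_rotvec(); print('rotdeg',np.degrees(rv).round(2),'dist',(np.array(pos)-p).round(4))
    for k in range(n):
        Tk=T*R.from_rotvec(rv*k/n); dx=Tk.inv().apply((np.array(pos)-p)/n)
        print(np.r_[dx.round(4),(rv/n).round(4),op].tolist())
E
python3 - <<'E'
from h import *
st(); o,r=toolcam(); print(o,r.round(3))
plan([0.40,-0.28,0.32],np.radians(-90),5,0.085)
E
```

```text
t 0.15 pos [ 0.1845 -0.5444  0.2528] zyx [[0.3211, -0.9471, -0.001], [-0.0002, 0.0009, -1.0]] F [ 0.3  0.3 -0.4] op 0.0856
[-0.0008475  -0.08126207 -0.12149565] [[ 1.    -0.    -0.001]
 [ 0.001  0.948  0.317]
 [ 0.001 -0.317  0.948]]
rotdeg [ 0.    0.06 18.73] dist [0.2155 0.2644 0.0672]
[-0.0363, -0.0578, -0.0134, 0.0, 0.0002, 0.0654, 0.085]
[-0.04, -0.0553, -0.0134, 0.0, 0.0002, 0.0654, 0.085]
[-0.0435, -0.0526, -0.0134, 0.0, 0.0002, 0.0654, 0.085]
[-0.0468, -0.0496, -0.0134, 0.0, 0.0002, 0.0654, 0.085]
[-0.05, -0.0465, -0.0134, 0.0, 0.0002, 0.0654, 0.085]
```

```bash
python3 - <<'E'
from h import *
plan([0.50,-0.17,0.30],np.radians(-90),10,0.085)
E
```

```text
rotdeg [ 0.    0.06 18.73] dist [0.3155 0.3744 0.0472]
[-0.0253, -0.0419, -0.0047, 0.0, 0.0001, 0.0327, 0.085]
[-0.0267, -0.041, -0.0047, 0.0, 0.0001, 0.0327, 0.085]
[-0.028, -0.0402, -0.0047, 0.0, 0.0001, 0.0327, 0.085]
[-0.0293, -0.0392, -0.0047, 0.0, 0.0001, 0.0327, 0.085]
[-0.0306, -0.0382, -0.0047, 0.0, 0.0001, 0.0327, 0.085]
[-0.0318, -0.0372, -0.0047, 0.0, 0.0001, 0.0327, 0.085]
[-0.033, -0.0362, -0.0047, 0.0, 0.0001, 0.0327, 0.085]
[-0.0342, -0.0351, -0.0047, 0.0, 0.0001, 0.0327, 0.085]
[-0.0353, -0.0339, -0.0047, 0.0, 0.0001, 0.0327, 0.085]
[-0.0364, -0.0328, -0.0047, 0.0, 0.0001, 0.0327, 0.085]
```

arm_command --commands '[[[-0.025,-0.042,-0.006,0,0,0.033,0.085],[-0.027,-0.041,-0.006,0,0,0.033,0.085],[-0.028,-0.04,-0.005,0,0,0.033,0.085],[-0.029,-0.039,-0.005,0,0,0.033,0.085],[-0.031,-0.038,-0.005,0,0,0.033,0.085]]]'

```text
t: 0.78
ee_pos: [0.3444, -0.3539, 0.2787]
orientation: [0.759, -0.652, -0.002, -0.001]
force: [1.0, -0.3, 0.2]
opening: 0.0849
```

arm_command --commands '[[[-0.032,-0.037,-0.005,0,0,0.033,0.085],[-0.033,-0.036,-0.005,0,0,0.033,0.085],[-0.034,-0.035,-0.005,0,0,0.033,0.085],[-0.035,-0.034,-0.005,0,0,0.033,0.085],[-0.036,-0.033,-0.005,0,0,0.033,0.085]]]'

```text
t: 1.4
ee_pos: [0.5088, -0.1626, 0.3048]
orientation: [-0.7, 0.714, 0.002, 0.001]
force: [0.9, -1.2, 0.0]
opening: 0.0851
```

```bash
python3 - <<'E'
from h import *
st(); shot('wrist','w1'); st()
E
```

```text
t 1.4 pos [ 0.5088 -0.1626  0.3048] zyx [[-0.0194, -0.9998, -0.0041], [-0.0015, 0.0041, -1.0]] F [ 0.9 -1.2  0. ] op 0.0851
t 1.45 pos [ 0.5116 -0.1589  0.3052] zyx [[-0.019, -0.9998, -0.0058], [0.0002, 0.0057, -1.0]] F [1.8 5.3 0.1] op 0.0847
```

View pics/w1.png

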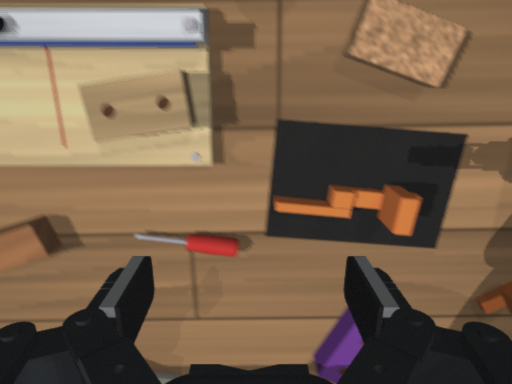

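arm_command --commands '[[[0,0.0,0,0,0,0,0.085],[0,0,0,0,0,0,0.085]]]'

```text
t: 1.7
ee_pos: [0.5118, -0.1582, 0.3047]
orientation: [-0.701, 0.713, 0.002, 0.002]
force: [-0.1, 0.2, 0.2]
opening: 0.085
```

```bash
python3 - <<'E'
from h import *
st(); c,p,d=shot('wrist','w2')
P=cloud(c,d)
hsv=cv2.cvtColor(p,cv2.COLOR_BGR2HSV)
m=((hsv[...,0]>4)&(hsv[...,0]<14)&(hsv[...,1]>190)&(hsv[...,2]>100))
m[:, 450:]=0; m[:170]=0; m[245:]=0;m[:,:265]=0
Q=P[m]; print(m.sum(), Q.min(0),Q.max(0))
for lo,hi in [(0.006,0.014),(0.016,0.023),(0.026,0.034),(0.066,0.08)]:
    k=(Q[:,2]>lo)&(Q[:,2]<hi); q=Q[k]
    if len(q)>10:
        r=cv2.minAreaRect((q[:,:2]*1000).astype(np.float32)); print(lo,hi,k.sum(),r,q.mean(0).round(4))
print(np.histogram(Q[:,2],bins=np.arange(0,0.08,0.004)))
cv2.imwrite('pics/m2.png',cv2.resize(p[100:260,200:500],None,fx=2.6,fy=2.6,interpolation=cv2.INTER_CUBIC))
cv2.imwrite('pics/m3.png',cv2.resize(p[0:190,0:260],None,fx=3,fy=3,interpolation=cv2.INTER_CUBIC))
E
```

```text
t 1.7 pos [ 0.5118 -0.1582  0.3047] zyx [[-0.0167, -0.9998, -0.006], [-0.0009, 0.006, -1.0]] F [-0.1  0.2  0.2] op 0.085Traceback (most recent call last):
  File "<stdin>", line 7, in <module>
    return umr_minimum(a, axis, None, out, keepdims, initial, where)
ValueError: zero-size array to reduction operation minimum which has no identity
```

```bash
python3 - <<'E'
from h import *
c,p,d=load('w2')
P=cloud(c,d)
hsv=cv2.cvtColor(p,cv2.COLOR_BGR2HSV)
print(hsv[200,400],hsv[208,310],hsv[195,340], p[200,400])
m=((hsv[...,0]>3)&(hsv[...,0]<18)&(hsv[...,1]>170)&(hsv[...,2]>70))
m[:, 450:]=0; m[:170]=0; m[245:]=0;m[:,:260]=0
Q=P[m]; print(m.sum())
cv2.imwrite('pics/m2.png',cv2.resize(p[100:260,200:500],None,fx=2.6,fy=2.6,interpolation=cv2.INTER_CUBIC))
cv2.imwrite('pics/m3.png',cv2.resize(p[0:190,0:260],None,fx=3,fy=3,interpolation=cv2.INTER_CUBIC))
print(np.histogram(Q[:,2],bins=np.arange(-.01,0.09,0.005)))
for lo,hi in [(0.006,0.014),(0.016,0.023),(0.026,0.034),(0.064,0.08)]:
    k=(Q[:,2]>lo)&(Q[:,2]<hi); q=Q[k]
    if len(q)>10:
        r=cv2.minAreaRect((q[:,:2]*1000).astype(np.float32)); print(lo,hi,k.sum(),r,q.mean(0).round(4))
E
```

```text
[ 11 175 141] [ 12 174 117] [ 11 177 173] [ 44  79 141]
3460
(array([  0,   0,   0,  52, 140, 213, 520, 306, 910,  74,  87,  85,  87,
        93,  99, 134, 641,   0,   0]), array([-0.01 , -0.005,  0.   ,  0.005,  0.01 ,  0.015,  0.02 ,  0.025,
        0.03 ,  0.035,  0.04 ,  0.045,  0.05 ,  0.055,  0.06 ,  0.065,
        0.07 ,  0.075,  0.08 ,  0.085]))
0.006 0.014 159 ((445.0048522949219, -287.3581237792969), (22.098770141601562, 184.75685119628906), 4.816495895385742) [ 0.4428 -0.2685  0.0111]
0.016 0.023 653 ((441.44879150390625, -288.93505859375), (185.03213500976562, 23.402976989746094), 85.48834991455078) [ 0.4401 -0.2987  0.0204]
0.026 0.034 1155 ((433.4656677246094, -273.07891845703125), (41.97053909301758, 155.707275390625), 3.9715240001678467) [ 0.4355 -0.2616  0.0305]
0.064 0.08 794 ((436.107666015625, -340.8938293457031), (22.100570678710938, 44.98392105102539), 83.88288116455078) [ 0.4376 -0.3395  0.0709]
```

View pics/m2.png

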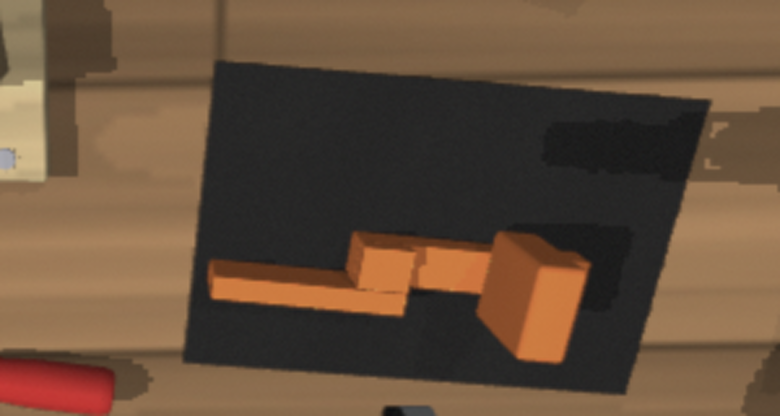

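View pics/m3.png

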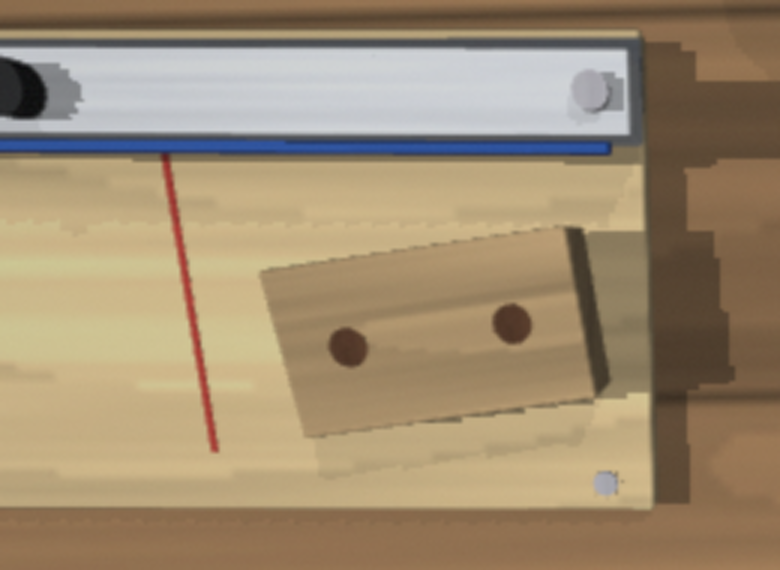

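```bash
python3 - <<'E'
from h import *
c,p,d=load('w2')
P=cloud(c,d)
hsv=cv2.cvtColor(p,cv2.COLOR_BGR2HSV)
m=((hsv[...,0]>3)&(hsv[...,0]<18)&(hsv[...,1]>140)&(hsv[...,2]>60))
m[:, 450:]=0; m[:170]=0; m[245:]=0;m[:,:260]=0
def rect(sel,z,name):
    sel=cv2.morphologyEx(sel.astype(np.uint8),cv2.MORPH_OPEN,np.ones((3,3)))
    v,u=np.nonzero(sel); X=rayplane(c,np.c_[u,v],z)[:,:2]*1000
    r=cv2.minAreaRect(X.astype(np.float32)); print(name,len(X),np.round(r[0],1),np.round(r[1],1),round(r[2],2),'mean',X.mean(0).round(1))
    return r
fin=m&(np.abs(P[...,2]-0.030)<0.003)
print(np.unique(np.nonzero(fin)[1])[[0,-1]])
f2=fin.copy(); f2[:,326:]=0; rect(f2,0.030,'finger')
rect(m&(np.abs(P[...,2]-0.071)<0.003),0.071,'handle')
rect(m&(np.abs(P[...,2]-0.020)<0.003)&(np.arange(512)[None]>345),0.020,'bar')
# block top
b=(np.abs(P[...,2]-0.058)<0.004)&(hsv[...,2]>40); b[:60]=0; b[170:]=0; b[:,230:]=0;b[:,:60]=0
rect(b,0.058,'block')
# mat
mm=(hsv[...,2]<60); mm[:110]=0; mm[255:]=0; mm[:,:262]=0; mm[:,475:]=0
cnt=max(cv2.findContours(mm.astype(np.uint8),cv2.RETR_EXTERNAL,cv2.CHAIN_APPROX_NONE)[0],key=cv2.contourArea)[:,0]
X=rayplane(c,cnt,0.004)[:,:2]*1000; print('mat',cv2.minAreaRect(X.astype(np.float32)))
# red line
r=((hsv[...,0]<8)|(hsv[...,0]>172))&(hsv[...,1]>100); r[160:]=0; r[:,80:]=0; r[:,:35]=0
v,u=np.nonzero(r); X=rayplane(c,np.c_[u,v],0.018)[:,:2]; l=cv2.fitLine(X.astype(np.float32),cv2.DIST_HUBER,0,.01,.01).ravel(); print('redline',len(u),l,np.degrees(np.arctan2(l[1],l[0])),X.min(0),X.max(0))
# bed front edges pixel
bl=(hsv[...,0]>100)&(hsv[...,0]<130)&(hsv[...,1]>140); bl[70:]=0
v,u=np.nonzero(bl); X=P[bl]; 
print('blue',len(u),X.min(0),X.max(0),np.median(X,0))
print('bedz',P[150,180],P[150,30],P[100,20])
E
```

```text
[281 408]
finger 427 [ 432.2 -223.6] [57.4 13.1] 83.4 mean [ 432.  -223.7]
handle 711 [ 436.1 -340.3] [22.5 45.8] 83.33 mean [ 436.3 -340.5]
bar 481 [ 436.2 -337. ] [86.3 22.7] 83.63 mean [ 438.9 -314.8]
block 5852 [561.9 -43.8] [ 59.9 110.7] 6.83 mean [562.7 -44. ]
mat ((449.943359375, -309.8044738769531), (239.51693725585938, 159.381103515625), 84.59803009033203)
redline 217 [ 0.99984735 -0.01747286  0.57266164  0.06261374] -1.0011721 [0.5133941  0.06027973] [0.62647518 0.06492334]
blue 750 [ 0.59292588 -0.15954718  0.04198439] [0.62925434 0.10465306 0.42608832] [ 0.62590884 -0.00977601  0.04396653]
bedz [ 0.51127274 -0.07088696  0.01807568] [0.51448607 0.11377332 0.01948216] [0.57393493 0.11282435 0.01851544]
```

```bash
python3 - <<'E'
from h import *
c,p,d=load('w2')
g=cv2.GaussianBlur(p,(3,3),0).astype(float); hsv=cv2.cvtColor(p,cv2.COLOR_BGR2HSV)
def edge(cols,r0,r1,f,z,name,sign):
    pts=[]
    for u in cols:
        col=f[r0:r1,u]; gr=np.diff(col)*sign; k=gr.argmax()
        if 0<k<len(gr)-1:
            a,b,c_=gr[k-1:k+2]; den=a-2*b+c_; off=0.5*(a-c_)/den if den else 0
            pts.append([u,r0+k+0.5+off])
    X=rayplane(c,np.array(pts),z)[:,:2]
    l=cv2.fitLine(X.astype(np.float32),cv2.DIST_WELSCH,0,.001,.001).ravel(); 
    if l[1]<0:l[:2]*=-1
    res=np.abs((X-l[2:])@np.array([-l[1],l[0]]))
    print(name,'yaw deg',round(np.degrees(-np.arctan2(l[0],l[1])),2),'x at y=-.13,0,.15',[(round(float(l[2]+(y-l[3])*l[0]/l[1]),4)) for y in (-.13,0,.15)],'med res',np.median(res).round(5), 'rows',pts[0],pts[-1])
S=g[...,2]
edge(range(5,200),150,175,S,0.018,'bed front',-1)
bl=g[...,0]-g[...,2]
edge(range(5,195),36,46,bl,0.05,'blue top',1)
edge(range(5,195),40,54,bl,0.05,'blue bottom',-1)
edge(range(35,195),5,16,S,0.063,'rail top far',1)
edge(range(35,195),34,46,S,0.063,'rail top near',-1)
edge(range(35,195),40,60,S,0.018,'railbase/bed',1)
print(S[30:60,100].round())
print(bl[30:60,100].round())
E
```

```text
bed front yaw deg -1.07 x at y=-.13,0,.15 [0.4862, 0.4886, 0.4914] med res 4e-05 rows [5, np.float64(168.375)] [199, np.float64(168.6)]
blue top yaw deg 1.64 x at y=-.13,0,.15 [0.635, 0.6313, 0.627] med res 0.00075 rows [144, np.float64(37.5)] [193, np.float64(37.5)]
blue bottom yaw deg -1.24 x at y=-.13,0,.15 [0.6207, 0.6235, 0.6267] med res 4e-05 rows [5, np.float64(50.1)] [194, np.float64(50.91428571428571)]
rail top far yaw deg -1.04 x at y=-.13,0,.15 [0.6569, 0.6593, 0.662] med res 2e-05 rows [35, np.float64(9.454545454545455)] [194, np.float64(9.433333333333334)]
rail top near yaw deg -1.28 x at y=-.13,0,.15 [0.6255, 0.6284, 0.6317] med res 1e-05 rows [35, np.float64(43.96)] [50, np.float64(44.0)]
railbase/bed yaw deg -1.23 x at y=-.13,0,.15 [0.6219, 0.6247, 0.6279] med res 9e-05 rows [35, np.float64(51.6)] [194, np.float64(51.53125)]
[203. 201. 201. 201. 202. 201. 199. 197. 196. 197. 198. 201. 202. 192.
 155. 105.  68.  50.  46.  47.  55.  81. 113. 142. 172. 186. 186. 185.
 187. 189.]
[  7.   8.   8.   8.   8.   8.   8.   8.   8.   7.   8.   8.   8.   7.
   6.  10.  30.  66.  97. 101.  70.  14. -28. -46. -57. -62. -62. -61.
 -62. -62.]
```

```bash
python3 - <<'E'
from h import *
plan([0.436,-0.3405,0.13],np.radians(-96.6),5,0.05)
E
```

```text
rotdeg [0.08 0.34 5.62] dist [-0.0757 -0.1821 -0.1747]
[0.0369, 0.0145, 0.0347, 0.0003, 0.0012, 0.0196, 0.05]
[0.0371, 0.0138, 0.0348, 0.0003, 0.0012, 0.0196, 0.05]
[0.0373, 0.013, 0.0348, 0.0003, 0.0012, 0.0196, 0.05]
[0.0375, 0.0123, 0.0348, 0.0003, 0.0012, 0.0196, 0.05]
[0.0377, 0.0116, 0.0349, 0.0003, 0.0012, 0.0196, 0.05]
```

arm_command --commands '[[[0.037,0.0145,0.035,0,0.001,0.02,0.05],[0.037,0.014,0.035,0,0.001,0.02,0.05],[0.037,0.013,0.035,0,0.001,0.02,0.05],[0.0375,0.0125,0.035,0,0.001,0.02,0.05],[0.0375,0.0115,0.035,0,0.001,0.02,0.05]]]' --newtons 90

```text
t: 2.38
ee_pos: [0.4307, -0.3477, 0.1272]
orientation: [-0.663, 0.749, -0.003, 0.0]
force: [1.5, -0.2, -0.1]
opening: 0.0498
```

arm_command --commands '[[[0,0,0,0,0,0,0.05]]]'

```text
t: 2.5
ee_pos: [0.4278, -0.3495, 0.1245]
orientation: [-0.661, 0.75, -0.0, 0.0]
force: [-0.0, 0.7, -0.8]
opening: 0.0501
```

```bash
python3 - <<'E'
from h import *
st(); shot('wrist','w3')
plan([0.436,-0.3405,0.053],np.radians(-96.6),3,0.05)
E
```

```text
t 2.5 pos [ 0.4278 -0.3495  0.1245] zyx [[-0.1265, -0.992, 0.0001], [0.0007, -0.0002, -1.0]] F [-0.   0.7 -0.8] op 0.0501
rotdeg [-0.15 -0.07 -0.6 ] dist [ 0.0071  0.0084 -0.0731]
[-0.0031, -0.0019, 0.0244, -0.0009, -0.0004, -0.0035, 0.05]
[-0.0031, -0.002, 0.0244, -0.0009, -0.0004, -0.0035, 0.05]
[-0.0031, -0.002, 0.0244, -0.0009, -0.0004, -0.0035, 0.05]
```

View pics/w3.png

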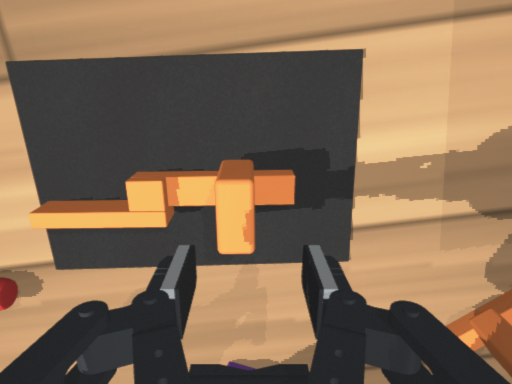

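arm_command --commands '[[[-0.0085,-0.006,0.01,0,0,-0.008,0.05],[0,0,0.028,0,0,0,0.05],[0,0,0.022,0,0,0,0.05],[0,0,0.006,0,0,0,0.05]]]'

```text
t: 3.05
ee_pos: [0.4394, -0.339, 0.0614]
orientation: [-0.666, 0.746, -0.005, 0.001]
force: [0.3, 0.4, -0.5]
opening: 0.0503
```

```bash
python3 - <<'E'
from h import *
st()
plan([0.436,-0.3405,0.053],np.radians(-96.6),1,0.05)
E
```

```text
t 3.05 pos [ 0.4394 -0.339   0.0614] zyx [[-0.1135, -0.9935, 0.0047], [0.0075, -0.0056, -1.0]] F [ 0.3  0.4 -0.5] op 0.0503
rotdeg [-0.46 -0.27  0.08] dist [-0.0034 -0.0015 -0.0084]
[0.0018, 0.0033, 0.0084, -0.0081, -0.0047, 0.0015, 0.05]
```

arm_command --commands '[[[0.001,0.003,0.007,-0.008,-0.005,0.0015,0.05],[0,0,0,0,0,0,0.05]]]'

```text
t: 3.3
ee_pos: [0.4371, -0.3391, 0.0551]
orientation: [-0.666, 0.746, -0.0, 0.0]
force: [-0.8, -0.0, 0.4]
opening: 0.0502
```

```bash
python3 - <<'E'
from h import *
st()
plan([0.436,-0.3405,0.053],np.radians(-96.6),1,0.05)
E
```

```text
t 3.3 pos [ 0.4371 -0.3391  0.0551] zyx [[-0.1134, -0.9935, 0.0001], [0.0005, -0.0002, -1.0]] F [-0.8 -0.   0.4] op 0.0502
rotdeg [-0.03 -0.01  0.09] dist [-0.0011 -0.0014 -0.0021]
[0.0015, 0.0009, 0.0021, -0.0005, -0.0001, 0.0015, 0.05]
```

arm_command --commands '[[[0.0015,0.001,0.0015,0,0,0,0.03],[0,0,0,0,0,0,0.015],[0,0,0,0,0,0,0.01],[0,0,0,0,0,0,0.01],[0,0,0,0,0,0,0.01]]]' --newtons 90

```text
t: 3.92
ee_pos: [0.4363, -0.3411, 0.055]
orientation: [-0.666, 0.746, -0.001, 0.0]
force: [-0.4, 0.7, -1.6]
opening: 0.0211
```

```bash
python3 - <<'E'
from h import *
st()
E
```

```text
t 3.925 pos [ 0.4363 -0.3411  0.055 ] zyx [[-0.1136, -0.9935, 0.0015], [0.0021, -0.0018, -1.0]] F [-0.4  0.7 -1.6] op 0.0211
```

arm_command --commands '[[[0,0,-0.01,0.002,0.001,0,0.01],[0,0,-0.025,0,0,0,0.01],[0,0,-0.025,0,0,0,0.01],[0,0,-0.01,0,0,0,0.01]]]'

```text
t: 4.42
ee_pos: [0.4358, -0.3406, 0.128]
orientation: [-0.666, 0.746, -0.002, 0.001]
force: [-0.6, -0.2, -1.8]
opening: 0.0209
```

```bash
python3 - <<'E'
from h import *
st()
plan([0.521,-0.187,0.12],np.radians(-91.2),5,0.01)
E
```

```text
t 4.425 pos [ 0.4358 -0.3406  0.128 ] zyx [[-0.1137, -0.9935, 0.002], [0.0035, -0.0024, -1.0]] F [-0.6 -0.2 -1.8] op 0.0209
rotdeg [-0.21 -0.12 -5.33] dist [ 0.0852  0.1536 -0.008 ]
[-0.0325, -0.0134, 0.0016, -0.0007, -0.0004, -0.0186, 0.01]
[-0.0322, -0.014, 0.0016, -0.0007, -0.0004, -0.0186, 0.01]
[-0.0319, -0.0146, 0.0016, -0.0007, -0.0004, -0.0186, 0.01]
[-0.0317, -0.0152, 0.0016, -0.0007, -0.0004, -0.0186, 0.01]
[-0.0314, -0.0158, 0.0016, -0.0007, -0.0004, -0.0186, 0.01]
```

arm_command --commands '[[[-0.035,-0.014,0,-0.001,0,-0.019,0.01],[-0.035,-0.0145,0,-0.001,0,-0.019,0.01],[-0.034,-0.015,0,-0.001,0,-0.019,0.01],[-0.032,-0.015,0,0,0,-0.019,0.01],[-0.015,-0.008,0,0,0,-0.012,0.01]]]'

```text
t: 5.05
ee_pos: [0.5157, -0.1924, 0.1282]
orientation: [-0.698, 0.716, -0.002, -0.001]
force: [-1.2, -0.9, -1.8]
opening: 0.0208
```

arm_command --commands '[[[0,0,0,0,0,0,0.01],[0,0,0,0,0,0,0.01]]]'

```text
t: 5.3
ee_pos: [0.5157, -0.1924, 0.1279]
orientation: [-0.698, 0.716, -0.001, -0.001]
force: [0.1, -0.0, -2.6]
opening: 0.0209
```

```bash
python3 - <<'E'
from h import *
st();shot('wrist','w4')
plan([0.521,-0.187,0.072],np.radians(-91.2),3,0.01)
E
```

```text
t 5.3 pos [ 0.5157 -0.1924  0.1279] zyx [[-0.0248, -0.9997, 0.0032], [0.0005, -0.0032, -1.0]] F [ 0.1 -0.  -2.6] op 0.0209
rotdeg [-0.04 -0.19 -0.24] dist [ 0.0054  0.0055 -0.056 ]
[-0.0019, -0.0017, 0.0186, -0.0002, -0.0011, -0.0014, 0.01]
[-0.0019, -0.0017, 0.0186, -0.0002, -0.0011, -0.0014, 0.01]
[-0.0019, -0.0017, 0.0186, -0.0002, -0.0011, -0.0014, 0.01]
```

View pics/w4.png

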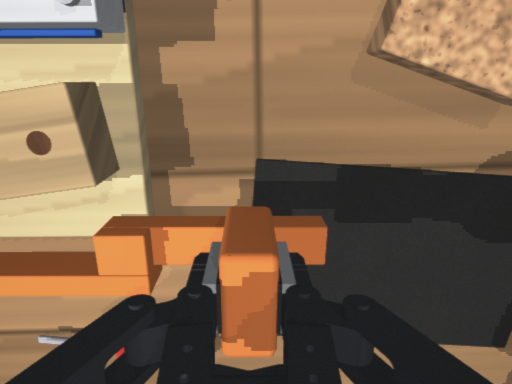

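```bash
python3 - <<'E'
from h import *
c,p,d=load('w4'); P=cloud(c,d); hsv=cv2.cvtColor(p,cv2.COLOR_BGR2HSV)
m=((hsv[...,0]>3)&(hsv[...,0]<18)&(hsv[...,1]>140)&(hsv[...,2]>60)); m[:200]=0;m[:,335:]=0;m[320:]=0
T=np.array([.5157,-.1924,.1279])
for a,b,r0,r1 in [(2,90,268,300),(2,90,250,268),(100,150,228,270),(280,325,220,262)]:
    k=m.copy(); k[:r0]=0;k[r1:]=0;k[:,:a]=0;k[:,b:]=0
    Q=P[k]; z=np.median(Q[:,2]); Q=Q[np.abs(Q[:,2]-z)<.003]; print((a,b),len(Q),'medz-T',round(z-T[2],4),'min',(Q.min(0)-T).round(4),'max',(Q.max(0)-T).round(4))
    A=np.c_[Q[:,:2],np.ones(len(Q))]; print('  slope',np.linalg.lstsq(A,Q[:,2],rcond=None)[0][:2].round(4))
# finger top inner edge
f=m.copy(); f[:270]=0;f[:,100:]=0;f[:, :4]=0
pts=np.array([[u,np.nonzero(f[:,u])[0].min()] for u in range(5,100)]); print(pts[::30])
b=(np.abs(P[...,2]-0.058)<0.004); b[:75]=0;b[215:]=0;b[:,120:]=0
X=P[b][:,:2]; hull=cv2.convexHull((X*1000).astype(np.float32))[:,0]; print('block pts',cv2.minAreaRect((X*1000).astype(np.float32)), 'min y',X[:,1].min(), X[X[:,1].argmin()])
E
```

```text
(2, 90) 2025 medz-T -0.0241 min [-0.0216  0.0804 -0.0271] max [-0.008   0.1272 -0.0219]
  slope [-0.0767 -0.0012]
(2, 90) 479 medz-T -0.0398 min [-0.0104  0.0865 -0.0428] max [-0.0079  0.136  -0.0368]
  slope [-0.0889 -0.0043]
(100, 150) 1751 medz-T -0.024 min [-0.0075  0.0501 -0.027 ] max [ 0.0127  0.0747 -0.0219]
  slope [-0.0208  0.0157]
(280, 325) 1380 medz-T -0.0337 min [-0.0112 -0.0385 -0.0367] max [ 0.0106 -0.0153 -0.0317]
  slope [-0.034  0.012]
[[  5 270]
 [ 35 270]
 [ 65 270]
 [ 95 270]]
block pts ((564.8727416992188, -69.14657592773438), (60.361083984375, 60.22583770751953), 6.436948299407959) min y -0.1018363799488824 [ 0.54056213 -0.10183638]
```

arm_command --commands '[[[-0.003,-0.002,0.015,0,-0.002,-0.003,0.01],[-0.001,-0.002,0.02,0,-0.001,-0.001,0.01],[-0.001,0,0.014,0,0,0,0.01],[0,0,0.003,0,0,0,0.01]]]'

```text
t: 5.85
ee_pos: [0.5188, -0.1891, 0.072]
orientation: [-0.699, 0.716, 0.0, 0.0]
force: [0.4, -0.1, -1.2]
opening: 0.0214
```

```bash
python3 - <<'E'
from h import *
st()
plan([0.535,-0.187,0.072],np.radians(-91.2),4,0.01)
E
```

```text
t 5.85 pos [ 0.5188 -0.1891  0.072 ] zyx [[-0.0241, -0.9997, -0.0003], [-0.0003, 0.0003, -1.0]] F [ 0.4 -0.1 -1.2] op 0.0214
rotdeg [ 0.02  0.02 -0.18] dist [ 0.0162  0.0021 -0.    ]
[-0.0006, -0.004, 0.0, 0.0001, 0.0001, -0.0008, 0.01]
[-0.0006, -0.004, 0.0, 0.0001, 0.0001, -0.0008, 0.01]
[-0.0006, -0.004, 0.0, 0.0001, 0.0001, -0.0008, 0.01]
[-0.0006, -0.004, 0.0, 0.0001, 0.0001, -0.0008, 0.01]
```

arm_command --commands '[[[-0.001,-0.004,0,0,0,-0.001,0.01],[-0.001,-0.004,0,0,0,0,0.01],[0,-0.004,0,0,0,0,0.01],[0,-0.0035,0,0,0,0,0.01],[0,-0.003,0,0,0,0,0.01]]]'

```text
t: 6.48
ee_pos: [0.5392, -0.1879, 0.0734]
orientation: [-0.699, 0.715, -0.001, 0.0]
force: [-0.6, 0.8, -1.8]
opening: 0.0212
```

arm_command --commands '[[[0,-0.003,0,0,0,0,0.01],[0,-0.0035,0,0,0,0,0.01],[0,-0.0035,0,0,0,0,0.01],[0,-0.0035,0,0,0,0,0.01],[0,-0.003,0,0,0,0,0.01]]]'

```text
t: 7.1
ee_pos: [0.5557, -0.1881, 0.0731]
orientation: [-0.699, 0.715, 0.0, -0.001]
force: [-4.6, -0.1, 0.6]
opening: 0.0213
```

```bash
python3 - <<'E'
from h import *
st(); shot('wrist','w5')
E
```

```text
t 7.1 pos [ 0.5557 -0.1881  0.0731] zyx [[-0.022, -0.9998, 0.0001], [-0.0014, -0.0001, -1.0]] F [-4.6 -0.1  0.6] op 0.0213
```

View pics/w5.png

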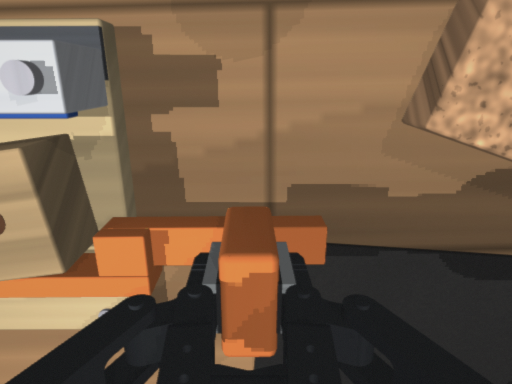

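arm_command --commands '[[[0,-0.002,0,0,0,0,0.01],[0,-0.002,0,0,0,0,0.01],[0,-0.002,0,0,0,0,0.01]]]'

```text
t: 7.52
ee_pos: [0.5622, -0.1882, 0.073]
orientation: [-0.699, 0.715, 0.0, -0.001]
force: [-4.9, 0.8, 0.4]
opening: 0.0213
```

arm_command --commands '[[[0,-0.002,0,0,0,0,0.01],[0,-0.002,0,0,0,0,0.01]]]'

```text
t: 7.78
ee_pos: [0.5665, -0.1883, 0.073]
orientation: [-0.699, 0.715, 0.001, -0.001]
force: [-5.7, 0.2, 1.3]
opening: 0.0209
```

```bash
python3 - <<'E'
from h import *
st(); shot('scene','s1');c,p,d=shot('wrist','w6'); 
P=cloud(c,d); b=(np.abs(P[...,2]-0.058)<0.004); b[:75]=0;b[275:]=0;b[:,120:]=0
X=P[b][:,:2]; r=cv2.minAreaRect((X*1000).astype(np.float32)); print(r)
cv2.imwrite('pics/s1c.png',cv2.resize(cv2.imread('pics/s1.png')[180:270,230:430],None,fx=4,fy=4))
E
```

```text
t 7.775 pos [ 0.5665 -0.1883  0.073 ] zyx [[-0.0219, -0.9998, 0.0], [-0.0015, 0.0, -1.0]] F [-5.7  0.2  1.3] op 0.0209
((607.0322265625, -97.49620056152344), (32.00164794921875, 96.35787963867188), 74.41075897216797)
```

View pics/s1c.png

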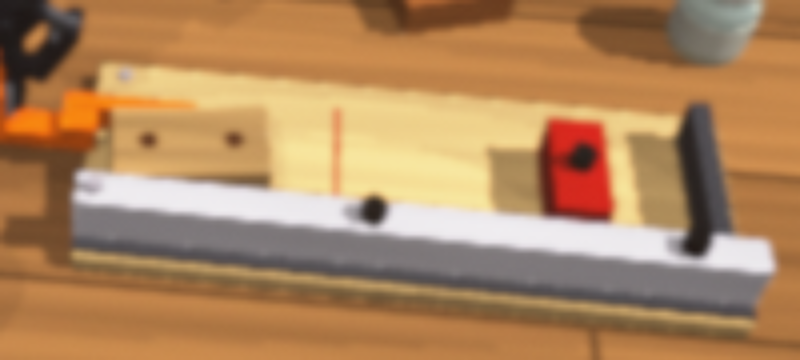

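View pics/w6.png

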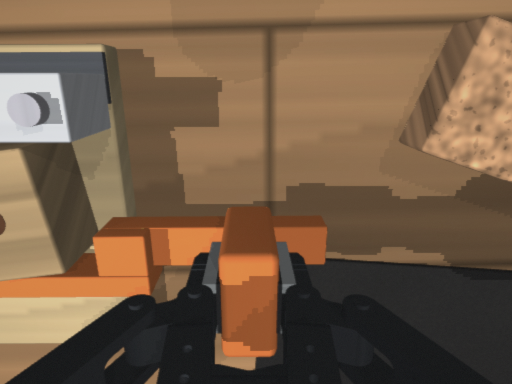

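arm_command --commands '[[[0,-0.0013,0,0,0,0,0.01],[0,-0.0013,0,0,0,0,0.01]]]'

```text
t: 8.12
ee_pos: [0.569, -0.1882, 0.073]
orientation: [-0.699, 0.715, 0.001, -0.001]
force: [-5.4, 0.6, 0.7]
opening: 0.0212
```

arm_command --commands '[[[0,-0.0013,0,0,0,0,0.01],[0,-0.0013,0,0,0,0,0.01]]]'

```text
t: 8.38
ee_pos: [0.5711, -0.1881, 0.0728]
orientation: [-0.7, 0.715, 0.001, -0.001]
force: [-9.3, 1.3, 1.2]
opening: 0.0208
```

arm_command --commands '[[[0,0,0,0,0,0,0.01]]]'

```text
t: 8.5
ee_pos: [0.5708, -0.1881, 0.0727]
orientation: [-0.7, 0.714, 0.002, -0.001]
force: [-7.2, -1.3, 3.3]
opening: 0.0208
```

```bash
python3 - <<'E'
from h import *
s=st(); print(np.round(s['torque'],3)); shot('wrist','w7')
s=st(); print(np.round(s['torque'],3)); shot('top','t1')
p=cv2.imread('pics/t1.png'); cv2.imwrite('pics/t1c.png',cv2.resize(p[140:205,140:350],None,fx=3.8,fy=3.8,interpolation=cv2.INTER_CUBIC))
s=st(); print(np.round(s['torque'],3));
E
```

```text
t 8.5 pos [ 0.5708 -0.1881  0.0727] zyx [[-0.0208, -0.9998, -0.0006], [-0.0043, 0.0007, -1.0]] F [-7.2 -1.3  3.3] op 0.0208
[0.354 1.312 1.065]
t 8.55 pos [ 0.5708 -0.1881  0.0727] zyx [[-0.0209, -0.9998, -0.0006], [-0.0042, 0.0006, -1.0]] F [-7.4 -0.6  1.9] op 0.0211
[0.399 1.417 1.107]
t 8.6 pos [ 0.5708 -0.188   0.0727] zyx [[-0.0209, -0.9998, -0.0006], [-0.0042, 0.0007, -1.0]] F [-6.8 -0.4  1.7] op 0.0211
[0.398 1.403 1.097]
```

View pics/t1c.png

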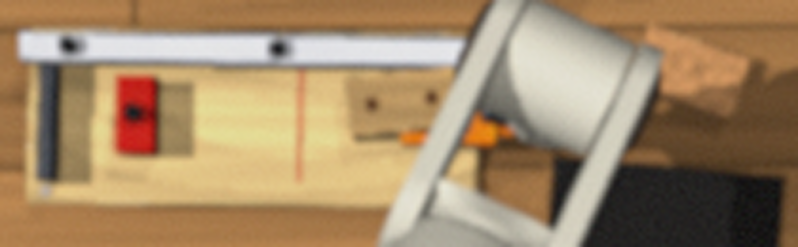

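View pics/w7.png

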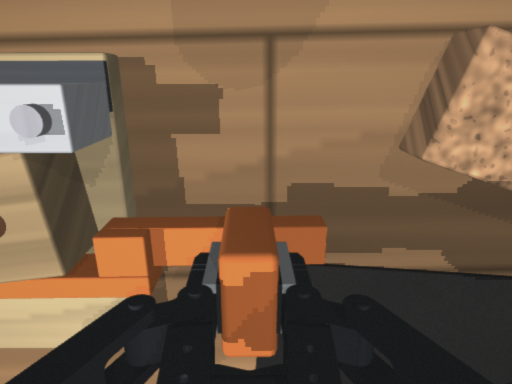

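arm_command --commands '[[[0,-0.0013,0,0,0,0,0.01],[0,-0.0013,0,0,0,0,0.01]]]'

```text
t: 8.85
ee_pos: [0.5721, -0.1878, 0.0724]
orientation: [-0.7, 0.714, 0.003, -0.002]
force: [-11.5, 1.3, 2.8]
opening: 0.0212
```

```bash
python3 - <<'E'
from h import *
s=st(); print(np.round(s['torque'],3));
E
```

```text
t 8.85 pos [ 0.5721 -0.1878  0.0724] zyx [[-0.0197, -0.9998, -0.0012], [-0.0074, 0.0013, -1.0]] F [-11.5   1.3   2.8] op 0.0212
[0.792 2.131 1.584]
```

```bash
python3 - <<'E'
from h import *
c,p,d=shot('wrist','w8'); P=cloud(c,d)
s=st()
b=(np.abs(P[...,2]-0.058)<0.003); b[:150]=0;b[250:]=0;b[:,90:]=0
pts=[]
for r in range(165,248):
    k=np.nonzero(b[r])[0]
    if len(k)>5: pts.append([k.max()+.5,r])
pts=np.array(pts); print(pts[::15])
X=rayplane(c,pts,0.058)[:,:2]; l=cv2.fitLine(X.astype(np.float32),cv2.DIST_WELSCH,0,.001,.001).ravel(); print('rear edge yaw',np.degrees(np.arctan2(l[1],l[0])),X[::15].round(4))
cv2.imwrite('pics/w8c.png',cv2.resize(p[60:310,0:180],None,fx=3,fy=3)[:600])
E
```

```text
t 8.9 pos [ 0.5722 -0.1878  0.0724] zyx [[-0.0196, -0.9998, -0.0012], [-0.0076, 0.0013, -1.0]] F [-11.1   0.3   3.5] op 0.021
[[ 32.5 165. ]
 [ 36.5 180. ]
 [ 42.5 195. ]
 [ 46.5 210. ]
 [ 53.5 225. ]
 [ 58.5 240. ]]
rear edge yaw 5.665611 [[ 0.6211 -0.0982]
 [ 0.6145 -0.0984]
 [ 0.6078 -0.0995]
 [ 0.6009 -0.0997]
 [ 0.5937 -0.1012]
 [ 0.5864 -0.102 ]]
```

View pics/w8c.png

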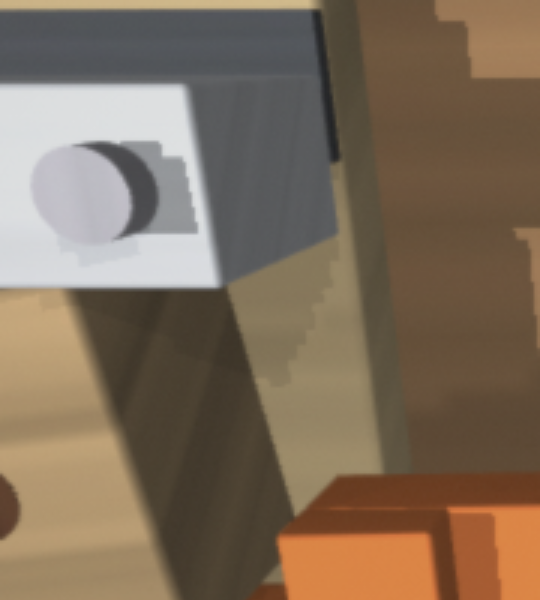

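arm_command --commands '[[[0,0.002,0,-0.001,-0.008,0,0.01],[0,0.002,0,-0.0005,-0.004,0,0.01],[0,0.001,0,0,0,0,0.01]]]'

```text
t: 9.28
ee_pos: [0.5676, -0.1878, 0.0725]
orientation: [-0.7, 0.714, 0.007, 0.002]
force: [0.3, -0.5, -1.6]
opening: 0.0208
```

```bash
python3 - <<'E'
from h import *
s=st(); print(np.round(s['torque'],3));
E
```

```text
t 9.275 pos [ 0.5676 -0.1878  0.0725] zyx [[-0.0205, -0.9997, -0.0132], [-0.0072, 0.0134, -0.9999]] F [ 0.3 -0.5 -1.6] op 0.0208
[-0.001 -0.026  0.027]
```

arm_command --commands '[[[-0.003,0,0,0.006,0.007,0,0.01],[-0.003,0,0.0005,0.0055,0.0065,0,0.01],[-0.0015,0,0.0005,0,0,0,0.01]]]'

```text
t: 9.65
ee_pos: [0.5681, -0.1799, 0.0718]
orientation: [-0.7, 0.714, -0.003, 0.002]
force: [0.3, -0.4, -2.0]
opening: 0.0209
```

```bash
python3 - <<'E'
from h import *
s=st(); print(np.round(s['torque'],3)); shot('wrist','w9')
E
```

```text
t 9.65 pos [ 0.5681 -0.1799  0.0718] zyx [[-0.0208, -0.9998, 0.0017], [0.006, -0.0018, -1.0]] F [ 0.3 -0.4 -2. ] op 0.0209
[-0.016 -0.015 -0.001]
```

View pics/w9.png

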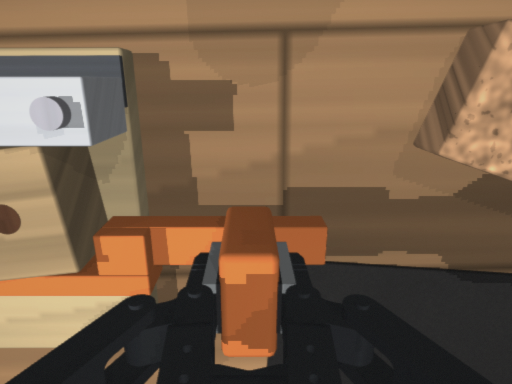

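arm_command --commands '[[[0,-0.0015,0,0,0,0,0.01],[0,-0.0013,0,0,0,0,0.01],[0,-0.0013,0,0,0,0,0.01]]]'

```text
t: 10.07
ee_pos: [0.5711, -0.1794, 0.0711]
orientation: [-0.7, 0.714, -0.001, 0.0]
force: [-6.6, -0.3, 0.7]
opening: 0.021
```

```bash
python3 - <<'E'
from h import *
s=st(); print(np.round(s['torque'],3))
E
```

```text
t 10.075 pos [ 0.5711 -0.1794  0.0711] zyx [[-0.0192, -0.9998, 0.0007], [0.0018, -0.0007, -1.0]] F [-6.6 -0.3  0.7] op 0.021
[0.515 1.475 1.132]
```

arm_command --commands '[[[0,-0.0014,0,0.002,0,0,0.01],[0,-0.0014,0,0.002,0,0,0.01],[0,-0.0014,0,0.002,0,0,0.01]]]'

```text
t: 10.45
ee_pos: [0.573, -0.1788, 0.0703]
orientation: [-0.701, 0.713, 0.0, 0.001]
force: [-9.6, 0.9, 4.3]
opening: 0.0212
```

```bash
python3 - <<'E'
from h import *
s=st(); print(np.round(s['torque'],3))
E
```

```text
t 10.45 pos [ 0.573  -0.1788  0.0703] zyx [[-0.0165, -0.9999, -0.0013], [0.0005, 0.0013, -1.0]] F [-9.6  0.9  4.3] op 0.0212
[1.004 1.961 1.417]
```

```bash
cat >> h.py <<'E'
def blk(name):
    c,p,d=shot('wrist',name); P=cloud(c,d)
    b=(np.abs(P[...,2]-0.058)<0.008); b[:150]=0;b[250:]=0;b[:,100:]=0
    pts=[]
    for r in range(160,246):
        k=np.nonzero(b[r])[0]
        if len(k)>5: pts.append([k.max()+.5,r])
    pts=np.array(pts)
    bb=b.copy()
    for u,r in pts: bb[r if isinstance(r,int) else int(r),max(0,int(u)-4):]=0
    Q=P[cv2.erode(bb.astype(np.uint8),np.ones((5,5)))>0]; A=np.c_[Q[:,:2],np.ones(len(Q))]
    print('block top slope',np.linalg.lstsq(A,Q[:,2],rcond=None)[0][:2].round(4),'z',np.median(Q[:,2]).round(4),len(Q))
    X=rayplane(c,pts,0.058)[:,:2]; l=cv2.fitLine(X.astype(np.float32),cv2.DIST_WELSCH,0,.001,.001).ravel(); l=l*np.sign(l[0]) if l[0]<0 else l
    print('rear edge yaw',np.degrees(np.arctan(l[1]/l[0])),'y range',X[0].round(4),X[-1].round(4))
    return c,p,d,P
E
python3 - <<'E'
from h import *
blk('w10')
E
```

```text
block top slope [ 0.0436 -0.0142] z 0.0589 5302
rear edge yaw 4.492476 y range [ 0.6241 -0.1009] [ 0.5854 -0.1039]
```

View pics/w10.png

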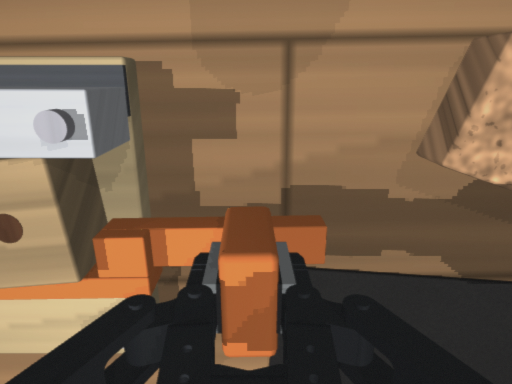

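arm_command --commands '[[[0,-0.0014,-0.0005,0.002,0.001,0.002,0.01],[0,-0.0014,-0.0005,0.002,0,0.002,0.01],[0,-0.0014,-0.0005,0.002,0,0.002,0.01]]]'

```text
t: 10.88
ee_pos: [0.5747, -0.1775, 0.0705]
orientation: [-0.7, 0.714, 0.002, 0.001]
force: [-6.1, 2.6, -0.9]
opening: 0.021
```

```bash
python3 - <<'E'
from h import *
s=st(); print(np.round(s['torque'],3))
E
```

```text
t 10.875 pos [ 0.5747 -0.1775  0.0705] zyx [[-0.0201, -0.9998, -0.0037], [-0.0015, 0.0037, -1.0]] F [-6.1  2.6 -0.9] op 0.021
[0.601 1.155 0.923]
```

arm_command --commands '[[[0.001,-0.0014,-0.0004,0.001,0.001,0.001,0.01],[0.0005,-0.0014,-0.0004,0.001,0.001,0.001,0.01],[0.0005,-0.0014,-0.0004,0.001,0.001,0.001,0.01]]]'

```text
t: 11.25
ee_pos: [0.5765, -0.1779, 0.0701]
orientation: [-0.7, 0.714, 0.004, -0.001]
force: [-9.2, 4.8, 0.1]
opening: 0.0211
```

```bash
python3 - <<'E'
from h import *
s=st(); print(np.round(s['torque'],3)); blk('w11')
E
```

```text
t 11.25 pos [ 0.5765 -0.1779  0.0701] zyx [[-0.0209, -0.9998, -0.0044], [-0.0061, 0.0045, -1.0]] F [-9.2  4.8  0.1] op 0.0211
[1.078 1.528 1.179]
block top slope [ 0.095  -0.0306] z 0.0591 6082
rear edge yaw -0.6351373 y range [ 0.6276 -0.1174] [ 0.5892 -0.1035]
```

View pics/w11.png

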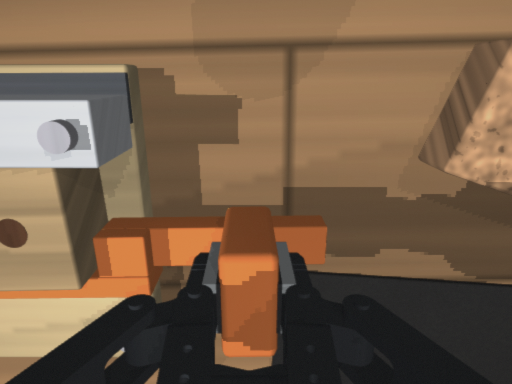

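```bash
sed -i 's/b\[:150\]=0;b\[250:\]=0/b[:ROW0]=0;b[ROW1:]=0/; s/range(160,246)/range(ROW0+3,ROW1-3)/; s/b\[:,100:\]=0/b[:,100:]=0/' h.py; sed -i '1a ROW0,ROW1=175,275' h.py; cat >> h.py <<'E'
def rear(name):
    c,p,d=load(name); P=cloud(c,d); b=(np.abs(P[...,2]-0.0585)<0.004); b[:ROW0]=0;b[ROW1:]=0;b[:,100:]=0
    pts=np.array([[np.nonzero(b[r])[0].max()+.5,r] for r in range(ROW0,ROW1) if b[r].sum()>5])
    X=rayplane(c,pts,0.058)[:,:2]; l=cv2.fitLine(X.astype(np.float32),cv2.DIST_WELSCH,0,.001,.001).ravel()
    print(name,'rear yaw',np.degrees(np.arctan(l[1]/l[0])).round(2),X[0].round(4),X[-1].round(4))
E
python3 -c "
from h import *
for n in ['w8','w10','w11']: rear(n)"
```

```text
w8 rear yaw 5.62 [ 0.6167 -0.0985] [ 0.5687 -0.103 ]
w10 rear yaw 4.31 [ 0.6177 -0.0984] [ 0.5706 -0.1018]
w11 rear yaw 0.16 [ 0.6216 -0.1015] [ 0.5744 -0.1008]
```

arm_command --commands '[[[0,-0.0012,-0.001,0.002,0.003,0,0.01],[0,-0.0012,-0.001,0.002,0.001,0,0.01]]]'

```text
t: 11.55
ee_pos: [0.5773, -0.1772, 0.0709]
orientation: [-0.7, 0.714, 0.003, -0.002]
force: [-9.9, 0.3, -3.2]
opening: 0.0209
```

```bash
python3 - <<'E'
from h import *
s=st(); print(np.round(s['torque'],3)); shot('wrist','w12'); rear('w12')
E
```

```text
t 11.55 pos [ 0.5773 -0.1772  0.0709] zyx [[-0.0195, -0.9998, -0.0021], [-0.0076, 0.0023, -1.0]] F [-9.9  0.3 -3.2] op 0.0209
[-0.234  1.667  0.878]
w12 rear yaw -0.72 [ 0.6221 -0.1012] [ 0.5747 -0.1007]
```

arm_command --commands '[[[0,0.0003,-0.0005,0.004,0.001,0.003,0.01],[0,0,-0.0005,0.003,0.001,0.002,0.01],[0,0,0,0,0,0,0.01]]]'

```text
t: 11.98
ee_pos: [0.5762, -0.177, 0.071]
orientation: [-0.699, 0.716, 0.002, -0.001]
force: [-2.7, 0.5, -1.6]
opening: 0.021
```

```bash
python3 - <<'E'
from h import *
s=st(); print(np.round(s['torque'],3)); shot('wrist','w13'); rear('w13')
E
```

```text
t 11.975 pos [ 0.5762 -0.177   0.071 ] zyx [[-0.0241, -0.9997, -0.0008], [-0.0034, 0.0009, -1.0]] F [-2.7  0.5 -1.6] op 0.021
[0.04  0.484 0.434]
w13 rear yaw -1.08 [ 0.6213 -0.1016] [ 0.574  -0.1005]
```

arm_command --commands '[[[0,-0.0005,0,0.002,0.001,-0.001,0.01],[0,-0.0005,0,0.001,0,-0.001,0.01],[0,0,0,0,0,0,0.01]]]'

```text
t: 12.4
ee_pos: [0.5766, -0.1769, 0.071]
orientation: [-0.699, 0.715, 0.001, -0.001]
force: [-4.7, 0.9, -0.9]
opening: 0.0216
```

```bash
python3 - <<'E'
from h import *
s=st(); print(np.round(s['torque'],3)); shot('wrist','w14'); rear('w14')
E
```

```text
t 12.4 pos [ 0.5766 -0.1769  0.071 ] zyx [[-0.0215, -0.9998, -0.0001], [-0.0022, 0.0001, -1.0]] F [-4.7  0.9 -0.9] op 0.0216
[0.181 0.832 0.522]
w14 rear yaw -1.22 [ 0.6216 -0.1011] [ 0.5743 -0.1005]
```

arm_command --commands '[[[-0.0015,-0.0002,0,0,0,0,0.01],[-0.002,-0.0002,0,0,0,0,0.01],[-0.0025,-0.0002,0,0,0,0,0.01]]]'

```text
t: 12.82
ee_pos: [0.5769, -0.173, 0.0713]
orientation: [-0.699, 0.715, -0.0, -0.002]
force: [-7.1, -9.2, -0.7]
opening: 0.0211
```

```bash
python3 - <<'E'
from h import *
s=st(); print(np.round(s['torque'],3))
E
```

```text
t 12.825 pos [ 0.5769 -0.173   0.0713] zyx [[-0.0215, -0.9998, 0.0037], [-0.0031, -0.0036, -1.0]] F [-7.1 -9.2 -0.7] op 0.0211
[-1.569  1.336  0.53 ]
```

arm_command --commands '[[[-0.003,0,0,0.001,-0.002,0,0.01],[-0.003,-0.0001,0,0.001,-0.002,0,0.01],[-0.003,-0.0001,0,0.001,-0.002,0,0.01]]]'

```text
t: 13.2
ee_pos: [0.5768, -0.1663, 0.0713]
orientation: [-0.699, 0.715, -0.0, -0.001]
force: [-5.1, -5.4, -2.6]
opening: 0.0213
```

```bash
python3 - <<'E'
from h import *
s=st(); print(np.round(s['torque'],3))
E
```

```text
t 13.2 pos [ 0.5768 -0.1663  0.0713] zyx [[-0.022, -0.9998, 0.0018], [-0.0008, -0.0018, -1.0]] F [-5.1 -5.4 -2.6] op 0.0213
[-1.184  0.969  0.43 ]
```

arm_command --commands '[[[-0.004,-0.0002,0,0.001,-0.002,0,0.01],[-0.004,-0.0002,0,0.001,-0.002,0,0.01],[-0.004,-0.0002,0,0.001,-0.002,0,0.01],[-0.004,-0.0002,0,0.001,-0.002,0,0.01]]]'

```text
t: 13.7
ee_pos: [0.577, -0.1532, 0.0711]
orientation: [-0.699, 0.715, -0.0, 0.001]
force: [-5.9, -6.3, -3.7]
opening: 0.021
```

```bash
python3 - <<'E'
from h import *
s=st(); print(np.round(s['torque'],3)); shot('wrist','w15'); rear('w15')
E
```

```text
t 13.7 pos [ 0.577  -0.1532  0.0711] zyx [[-0.0225, -0.9997, -0.0009], [0.0015, 0.0008, -1.0]] F [-5.9 -6.3 -3.7] op 0.021
[-1.349  1.136  0.472]
w15 rear yaw -1.25 [ 0.6219 -0.0809] [ 0.5746 -0.0799]
```

arm_command --commands '[[[-0.004,-0.0002,0,0,0,0,0.01],[-0.004,-0.0002,0,0,-0.001,0,0.01],[-0.004,-0.0002,0,0.001,-0.001,0,0.01],[-0.004,-0.0002,0,0.001,-0.001,0,0.01]]]'

```text
t: 14.25
ee_pos: [0.5772, -0.1406, 0.0713]
orientation: [-0.699, 0.715, -0.002, -0.0]
force: [-6.3, -8.8, -1.8]
opening: 0.021
```

```bash
python3 - <<'E'
from h import *
s=st(); print(np.round(s['torque'],3)); shot('wrist','w16'); rear('w16'); shot('scene','s2')
cv2.imwrite('pics/s2c.png',cv2.resize(cv2.imread('pics/s2.png')[180:270,230:430],None,fx=4,fy=4,interpolation=cv2.INTER_CUBIC))
E
```

```text
t 14.25 pos [ 0.5772 -0.1406  0.0713] zyx [[-0.023, -0.9997, 0.0027], [0.0017, -0.0027, -1.0]] F [-6.3 -8.8 -1.8] op 0.021
[-1.442  1.256  0.519]
w16 rear yaw -1.09 [ 0.6222 -0.0679] [ 0.5749 -0.0668]
```

View pics/s2c.png

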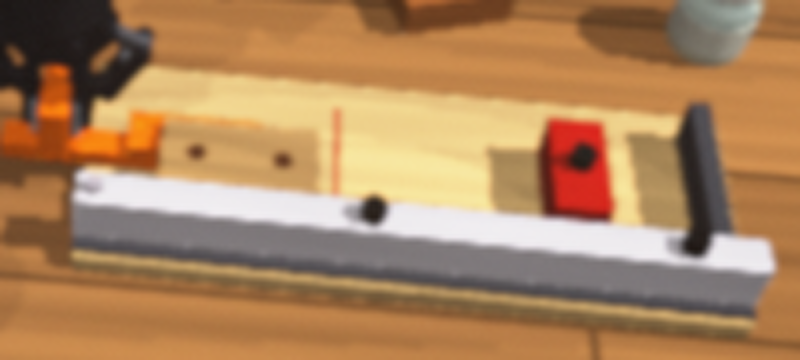

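View pics/w16.png

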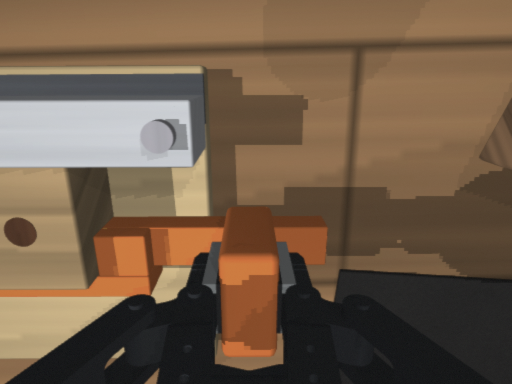

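arm_command --commands '[[[-0.004,-0.0002,0,0,-0.001,0,0.01],[-0.0045,-0.0002,0,0,-0.002,-0.001,0.01],[-0.0045,-0.0001,0,0,-0.002,0,0.01],[-0.0045,-0.0001,0,0,-0.001,0,0.01],[-0.0045,-0.0001,0,0,-0.001,0,0.01]]]'

```text
t: 14.98
ee_pos: [0.5776, -0.1219, 0.0713]
orientation: [-0.699, 0.715, -0.001, -0.001]
force: [-5.1, -6.4, -3.4]
opening: 0.0213
```

```bash
python3 - <<'E'
from h import *
s=st(); print(np.round(s['torque'],3))
E
```

```text
t 14.975 pos [ 0.5776 -0.1219  0.0713] zyx [[-0.0226, -0.9997, 0.0021], [0.0001, -0.0021, -1.0]] F [-5.1 -6.4 -3.4] op 0.0213
[-1.316  0.992  0.41 ]
```

arm_command --commands '[[[-0.0045,-0.0002,0,0,-0.001,0,0.01],[-0.0045,-0.0002,0,0,-0.001,0,0.01],[-0.0045,-0.0002,0,0,-0.001,0,0.01],[-0.0045,-0.0001,0,0,-0.001,0,0.01],[-0.0045,-0.0001,0,0,-0.001,0,0.01]]]'

```text
t: 15.6
ee_pos: [0.578, -0.1034, 0.0715]
orientation: [-0.699, 0.715, -0.001, -0.002]
force: [-6.6, -5.8, -1.4]
opening: 0.021
```

```bash
python3 - <<'E'
from h import *
s=st(); print(np.round(s['torque'],3))
E
```

```text
t 15.6 pos [ 0.578  -0.1034  0.0715] zyx [[-0.0232, -0.9997, 0.0048], [-0.0018, -0.0047, -1.0]] F [-6.6 -5.8 -1.4] op 0.021
[-1.273  1.009  0.421]
```

arm_command --commands '[[[-0.0045,-0.0001,0,0,-0.003,0,0.01],[-0.0045,-0.0001,0,0.001,-0.003,0,0.01],[-0.0045,-0.0001,0,0.001,-0.002,-0.001,0.01],[-0.0045,-0.0001,0,0,-0.002,0,0.01],[-0.0045,-0.0001,0,0,-0.002,0,0.01]]]'

```text
t: 16.23
ee_pos: [0.5784, -0.0834, 0.071]
orientation: [-0.699, 0.715, 0.001, 0.0]
force: [-5.3, -4.9, -3.2]
opening: 0.0211
```

```bash
python3 - <<'E'
from h import *
s=st(); print(np.round(s['torque'],3)); shot('wrist','w17')
E
```

```text
t 16.225 pos [ 0.5784 -0.0834  0.071 ] zyx [[-0.0228, -0.9997, -0.0021], [-0.0012, 0.0021, -1.0]] F [-5.3 -4.9 -3.2] op 0.0211
[-1.249  0.884  0.31 ]
```

View pics/w17.png

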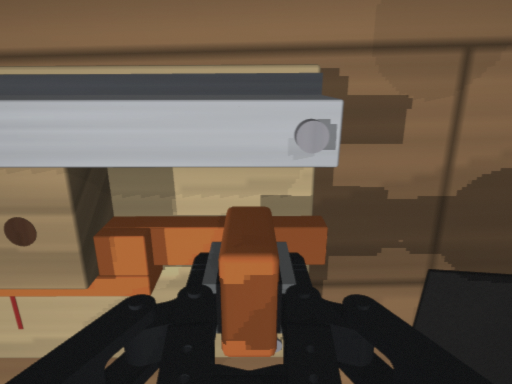

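```bash
python3 - <<'E'
from h import *
c,p,d=load('w17'); S=cv2.GaussianBlur(p,(3,3),0)[...,2].astype(float)
pts=[]
for u in range(5,330):
    gr=-np.diff(S[158:175,u]); k=gr.argmax(); pts.append([u,158+k+.5])
X=rayplane(c,pts,0.063)[:,:2]; l=cv2.fitLine(X.astype(np.float32),cv2.DIST_WELSCH,0,.001,.001).ravel()
print('rail yaw',-np.degrees(np.arctan(l[0]/l[1])),l); rear('w17')
E
```

```text
rail yaw -1.248843 [ 0.0217947   0.9997625   0.6275213  -0.05611058]
w17 rear yaw -1.25 [ 0.6233 -0.0103] [ 0.576  -0.0092]
```

arm_command --commands '[[[-0.0045,-0.0002,0,0.001,0,0,0.01],[-0.0045,-0.0002,0,0.001,0,0,0.01],[-0.0045,-0.0002,0,0,-0.001,0,0.01],[-0.0045,-0.0001,0,0,-0.001,0,0.01],[-0.0045,-0.0001,0,0,-0.001,0,0.01]]]'

```text
t: 16.9
ee_pos: [0.5788, -0.0646, 0.0713]
orientation: [-0.699, 0.715, -0.0, -0.001]
force: [-5.5, -6.5, -2.5]
opening: 0.0211
```

```bash
python3 - <<'E'
from h import *
s=st(); print(np.round(s['torque'],3))
E
```

```text
t 16.9 pos [ 0.5788 -0.0646  0.0713] zyx [[-0.0233, -0.9997, 0.0025], [-0.0012, -0.0025, -1.0]] F [-5.5 -6.5 -2.5] op 0.0211
[-1.304  1.019  0.429]
```

arm_command --commands '[[[-0.005,-0.0002,0,0,-0.002,0,0.01],[-0.005,-0.0002,0,0,-0.002,-0.001,0.01],[-0.005,-0.0001,0,0,-0.002,0,0.01],[-0.005,-0.0001,0,0,-0.001,0,0.01],[-0.005,-0.0001,0,0,-0.001,0,0.01]]]'

```text
t: 17.52
ee_pos: [0.5793, -0.0427, 0.0712]
orientation: [-0.699, 0.715, 0.001, -0.001]
force: [-5.2, -7.3, -1.9]
opening: 0.0211
```

```bash
python3 - <<'E'
from h import *
s=st(); print(np.round(s['torque'],3))
E
```

```text
t 17.525 pos [ 0.5793 -0.0427  0.0712] zyx [[-0.0229, -0.9997, 0.001], [-0.003, -0.0009, -1.0]] F [-5.2 -7.3 -1.9] op 0.0211
[-1.352  1.012  0.536]
```

arm_command --commands '[[[-0.005,-0.0002,0,0.001,-0.001,0,0.01],[-0.005,-0.0002,0,0.001,-0.001,0,0.01],[-0.005,-0.0002,0,0,-0.001,0,0.01],[-0.005,-0.0001,0,0,-0.001,0,0.01],[-0.005,-0.0001,0,0,-0.001,0,0.01]]]'

```text
t: 18.15
ee_pos: [0.5798, -0.0215, 0.0714]
orientation: [-0.699, 0.715, -0.0, -0.002]
force: [-6.2, -7.7, -1.8]
opening: 0.0211
```

```bash
python3 - <<'E'
from h import *
s=st(); print(np.round(s['torque'],3)); shot('scene','s3');
cv2.imwrite('pics/s3c.png',cv2.resize(cv2.imread('pics/s3.png')[180:270,230:430],None,fx=4,fy=4,interpolation=cv2.INTER_CUBIC))
E
```

```text
t 18.15 pos [ 0.5798 -0.0215  0.0714] zyx [[-0.0233, -0.9997, 0.0035], [-0.0033, -0.0035, -1.0]] F [-6.2 -7.7 -1.8] op 0.0211
[-1.298  1.056  0.461]
```

View pics/s3c.png

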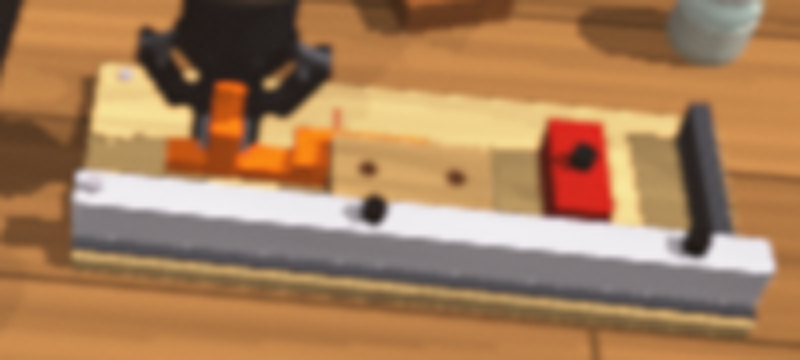

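arm_command --commands '[[[-0.0045,-0.0001,0,0.001,-0.002,0,0.01],[-0.0045,-0.0001,0,0.001,-0.002,0,0.01],[-0.0045,-0.0001,0,0.001,-0.002,-0.001,0.01],[-0.0045,-0.0001,0,0,-0.002,0,0.01],[-0.0045,-0.0001,0,0,-0.002,0,0.01]]]'

```text
t: 18.82
ee_pos: [0.5801, -0.0012, 0.071]
orientation: [-0.699, 0.715, 0.001, -0.0]
force: [-5.2, -5.4, -2.7]
opening: 0.0212
```

```bash
python3 - <<'E'
from h import *
s=st(); print(np.round(s['torque'],3))
E
```

```text
t 18.825 pos [ 0.5801 -0.0012  0.071 ] zyx [[-0.0228, -0.9997, -0.0012], [-0.0021, 0.0013, -1.0]] F [-5.2 -5.4 -2.7] op 0.0212
[-1.316  0.848  0.393]
```

Slow down for meeting the stop.

arm_command --commands '[[[-0.004,-0.0002,0,0.001,-0.001,0,0.01],[-0.0035,-0.0002,0,0.001,-0.001,0,0.01],[-0.003,-0.0002,0,0,-0.001,0,0.01],[-0.003,-0.0002,0,0,-0.001,0,0.01]]]'

```text
t: 19.32
ee_pos: [0.5805, 0.0091, 0.0712]
orientation: [-0.699, 0.715, 0.0, -0.001]
force: [-6.9, -8.7, -0.7]
opening: 0.0212
```

arm_command --commands '[[[-0.003,-0.0002,0,0,-0.001,0,0.01],[-0.003,-0.0002,0,0,-0.001,0,0.01],[-0.003,-0.0001,0,0,-0.001,0,0.01]]]'

```text
t: 19.7
ee_pos: [0.5806, 0.0157, 0.0713]
orientation: [-0.699, 0.715, 0.0, -0.002]
force: [-5.5, -7.0, -2.5]
opening: 0.0207
```

```bash
python3 - <<'E'
from h import *
s=st(); print(np.round(s['torque'],3))
E
```

```text
t 19.7 pos [0.5806 0.0157 0.0713] zyx [[-0.0232, -0.9997, 0.0027], [-0.0038, -0.0026, -1.0]] F [-5.5 -7.  -2.5] op 0.0207
[-1.343  1.037  0.445]
```

arm_command --commands '[[[-0.003,-0.0002,0,0.001,-0.001,0,0.01],[-0.003,-0.0002,0,0.001,-0.001,0,0.01],[-0.003,-0.0002,0,0.001,-0.001,0,0.01]]]'

```text
t: 20.08
ee_pos: [0.5808, 0.0216, 0.0715]
orientation: [-0.699, 0.715, -0.001, -0.003]
force: [-8.7, -13.0, 0.6]
opening: 0.0212
```

```bash
python3 - <<'E'
from h import *
s=st(); print(np.round(s['torque'],3))
E
```

```text
t 20.075 pos [0.5808 0.0216 0.0715] zyx [[-0.0233, -0.9997, 0.0054], [-0.0027, -0.0054, -1.0]] F [ -8.7 -13.    0.6] op 0.0212
[-2.193  1.458  0.609]
```

arm_command --commands '[[[-0.003,0.0001,0,0.001,-0.004,0,0.01],[-0.0035,0,0,0.001,-0.004,0,0.01],[-0.0035,0,0,0,-0.003,0,0.01]]]'

```text
t: 20.45
ee_pos: [0.5806, 0.0293, 0.0712]
orientation: [-0.699, 0.715, 0.001, 0.0]
force: [-3.3, -6.3, -3.8]
opening: 0.021
```

```bash
python3 - <<'E'
from h import *
s=st(); print(np.round(s['torque'],3))
E
```

```text
t 20.45 pos [0.5806 0.0293 0.0712] zyx [[-0.0239, -0.9997, -0.0015], [-0.0014, 0.0015, -1.0]] F [-3.3 -6.3 -3.8] op 0.021
[-1.604  0.654  0.328]
```

arm_command --commands '[[[-0.0035,-0.0004,0,0.001,-0.001,0,0.01],[-0.0035,-0.0003,0,0,-0.002,-0.001,0.01],[-0.0035,-0.0002,0,0,-0.002,0,0.01]]]'

```text
t: 20.82
ee_pos: [0.581, 0.0365, 0.0711]
orientation: [-0.699, 0.715, 0.001, -0.001]
force: [-7.6, -11.3, -0.2]
opening: 0.0212
```

```bash
python3 - <<'E'
from h import *
s=st(); print(np.round(s['torque'],3))
E
```

```text
t 20.825 pos [0.581  0.0365 0.0711] zyx [[-0.0231, -0.9997, -0.0002], [-0.0026, 0.0003, -1.0]] F [ -7.6 -11.3  -0.2] op 0.0212
[-2.168  1.233  0.443]
```

arm_command --commands '[[[-0.0035,-0.0001,0,0.001,-0.002,0,0.01],[-0.0035,-0.0001,0,0.001,-0.002,0,0.01],[-0.0035,-0.0001,0,0,-0.002,0,0.01]]]'

```text
t: 21.2
ee_pos: [0.5811, 0.0439, 0.0711]
orientation: [-0.699, 0.715, 0.001, -0.001]
force: [-4.5, -9.0, -2.4]
opening: 0.0214
```

```bash
python3 - <<'E'
from h import *
s=st(); print(np.round(s['torque'],3)); shot('scene','s4'); shot('wrist','w18'); rear('w18')
cv2.imwrite('pics/s4c.png',cv2.resize(cv2.imread('pics/s4.png')[180:270,230:430],None,fx=4,fy=4,interpolation=cv2.INTER_CUBIC))
E
```

```text
t 21.2 pos [0.5811 0.0439 0.0711] zyx [[-0.0236, -0.9997, -0.0006], [-0.0021, 0.0006, -1.0]] F [-4.5 -9.  -2.4] op 0.0214
[-1.849  0.885  0.422]
w18 rear yaw -0.89 [0.626  0.1172] [0.5787 0.118 ]
```

View pics/s4c.png

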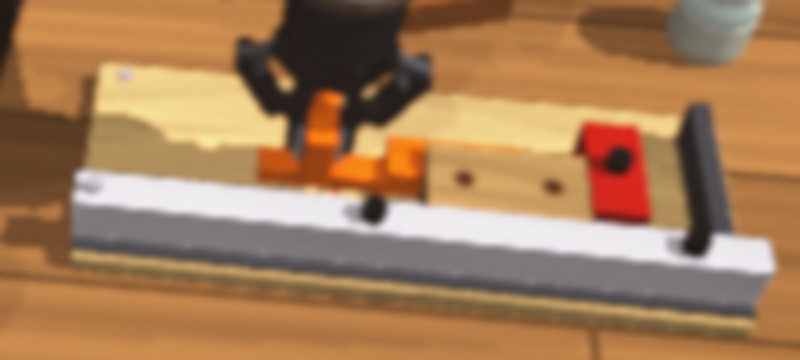

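arm_command --commands '[[[-0.0035,-0.0003,0,0.001,-0.002,0,0.01],[-0.0035,-0.0003,0,0.001,-0.002,-0.001,0.01],[-0.0035,-0.0002,0,0,-0.002,0,0.01]]]'

```text
t: 21.68
ee_pos: [0.5814, 0.0512, 0.0711]
orientation: [-0.699, 0.715, 0.001, -0.001]
force: [-7.9, -11.1, 0.3]
opening: 0.0213
```

```bash
python3 - <<'E'
from h import *
s=st(); print(np.round(s['torque'],3))
E
```

```text
t 21.675 pos [0.5814 0.0512 0.0711] zyx [[-0.0228, -0.9997, -0.0005], [-0.0023, 0.0005, -1.0]] F [ -7.9 -11.1   0.3] op 0.0213
[-2.104  1.212  0.514]
```

arm_command --commands '[[[-0.003,-0.0001,0,0.001,-0.002,0,0.01],[-0.003,-0.0001,0,0.001,-0.002,0,0.01],[-0.003,-0.0001,0,0,-0.002,0,0.01]]]'

```text
t: 22.05
ee_pos: [0.5814, 0.0571, 0.071]
orientation: [-0.699, 0.715, 0.001, -0.0]
force: [-6.5, -9.5, -2.4]
opening: 0.0209
```

arm_command --commands '[[[-0.0025,-0.0002,0,0.001,-0.002,0,0.01],[-0.0025,-0.0002,0,0,-0.002,0,0.01]]]'

```text
t: 22.3
ee_pos: [0.5815, 0.06, 0.0711]
orientation: [-0.699, 0.715, 0.001, -0.0]
force: [-6.9, -12.6, -0.6]
opening: 0.0212
```

```bash
python3 - <<'E'
from h import *
s=st(); print(np.round(s['torque'],3))
E
```

```text
t 22.3 pos [0.5815 0.06   0.0711] zyx [[-0.0233, -0.9997, -0.001], [-0.002, 0.0011, -1.0]] F [ -6.9 -12.6  -0.6] op 0.0212
[-2.108  1.145  0.59 ]
```

arm_command --commands '[[[-0.002,-0.0001,0,0,-0.002,0,0.01],[-0.002,-0.0001,0,0,-0.002,0,0.01]]]'

```text
t: 22.55
ee_pos: [0.5815, 0.062, 0.071]
orientation: [-0.699, 0.715, 0.002, -0.001]
force: [-5.3, -9.4, -1.9]
opening: 0.021
```

arm_command --commands '[[[-0.002,-0.0001,0,0,-0.002,0,0.01],[-0.002,-0.0001,0,0,-0.002,0,0.01]]]'

```text
t: 22.8
ee_pos: [0.5816, 0.0641, 0.071]
orientation: [-0.699, 0.715, 0.002, -0.001]
force: [-6.0, -10.2, -1.2]
opening: 0.0206
```

arm_command --commands '[[[-0.0018,-0.0002,0,0,-0.001,0,0.01],[-0.0018,-0.0001,0,0,-0.001,0,0.01]]]'

```text
t: 23.05
ee_pos: [0.5816, 0.0657, 0.0711]
orientation: [-0.699, 0.715, 0.002, -0.002]
force: [-6.7, -9.3, -0.8]
opening: 0.021
```

```bash
python3 - <<'E'
from h import *
s=st(); print(np.round(s['torque'],3)); shot('scene','s5'); shot('wrist','w19'); rear('w19')
cv2.imwrite('pics/s5c.png',cv2.resize(cv2.imread('pics/s5.png')[180:270,230:430],None,fx=4,fy=4,interpolation=cv2.INTER_CUBIC))
E
```

```text
t 23.05 pos [0.5816 0.0657 0.0711] zyx [[-0.0237, -0.9997, -0.0002], [-0.0048, 0.0003, -1.0]] F [-6.7 -9.3 -0.8] op 0.021
[-1.667  0.984  0.539]
w19 rear yaw -1.14 [0.6266 0.1391] [0.5793 0.1396]
```

View pics/s5c.png

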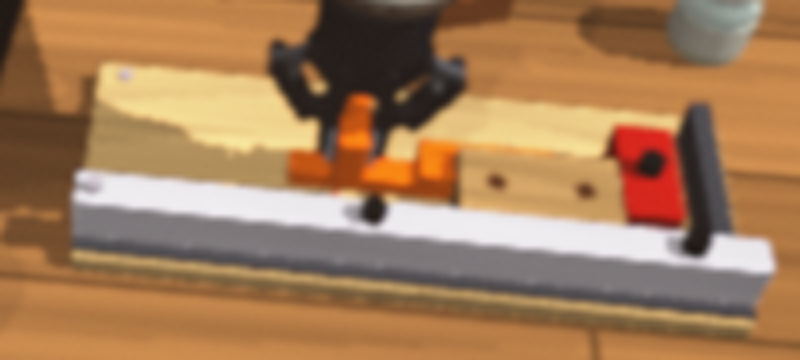

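arm_command --commands '[[[-0.0018,-0.0001,0,0.001,-0.001,0,0.01],[-0.0016,-0.0001,0,0.001,-0.001,0,0.01]]]'

```text
t: 23.4
ee_pos: [0.5817, 0.066, 0.0713]
orientation: [-0.699, 0.715, 0.0, -0.002]
force: [-7.3, -15.4, 0.8]
opening: 0.021
```

arm_command --commands '[[[-0.0018,-0.0001,0,0,-0.001,0,0.01],[-0.0016,-0.0001,0,0,-0.001,0,0.01]]]'

```text
t: 23.65
ee_pos: [0.5817, 0.0661, 0.0716]
orientation: [-0.698, 0.716, -0.001, -0.004]
force: [-6.5, -14.6, 1.0]
opening: 0.021
```

arm_command --commands '[[[-0.0024,-0.0001,0,0.001,-0.003,0,0.01]]]'

```text
t: 23.78
ee_pos: [0.5817, 0.0663, 0.0717]
orientation: [-0.698, 0.716, -0.001, -0.004]
force: [-8.2, -25.7, 1.9]
opening: 0.0209
```

```bash
python3 - <<'E'
from h import *
s=st(); print(np.round(s['torque'],3)); shot('scene','s6'); st(); shot('wrist','w20'); rear('w20')
p=cv2.imread('pics/s6.png');cv2.imwrite('pics/s6c.png',cv2.resize(p[195:255,350:430],None,fx=9,fy=9,interpolation=cv2.INTER_CUBIC))
c=cam('scene'); hsv=cv2.cvtColor(p,cv2.COLOR_BGR2HSV)
for n in ['s1','s5','s6']:
    c,p,d=load(n); hsv=cv2.cvtColor(p,cv2.COLOR_BGR2HSV)
    m=((hsv[...,0]<6)|(hsv[...,0]>174))&(hsv[...,1]>150)&(hsv[...,2]>60); m[:195]=0;m[250:]=0;m[:,:350]=0
    P=cloud(c,d)[m]; P=P[(P[:,2]>.052)&(P[:,2]<.064)]
    X=(P[:,:2]-[.5803,.0925])@np.array([[.9998,.0187],[-.0187,.9998]]); print(n,len(X),'jig y range of stop top',np.percentile(X[:,1],[2,50,98]).round(4))
E
```

```text
t 23.775 pos [0.5817 0.0663 0.0717] zyx [[-0.0244, -0.9997, 0.0081], [-0.0044, -0.008, -1.0]] F [ -8.2 -25.7   1.9] op 0.0209
[-4.418  1.423  0.648]
t 23.825 pos [0.5817 0.0663 0.0717] zyx [[-0.0244, -0.9997, 0.0082], [-0.0044, -0.0081, -1.0]] F [ -7.  -21.6   1.5] op 0.0213
w20 rear yaw -1.12 [0.6267 0.1386] [0.5794 0.1395]
s1 290 jig y range of stop top [0.1102 0.1265 0.1469]
s5 280 jig y range of stop top [0.1571 0.1752 0.195 ]
s6 278 jig y range of stop top [0.1582 0.1757 0.1951]
```

View pics/s6c.png

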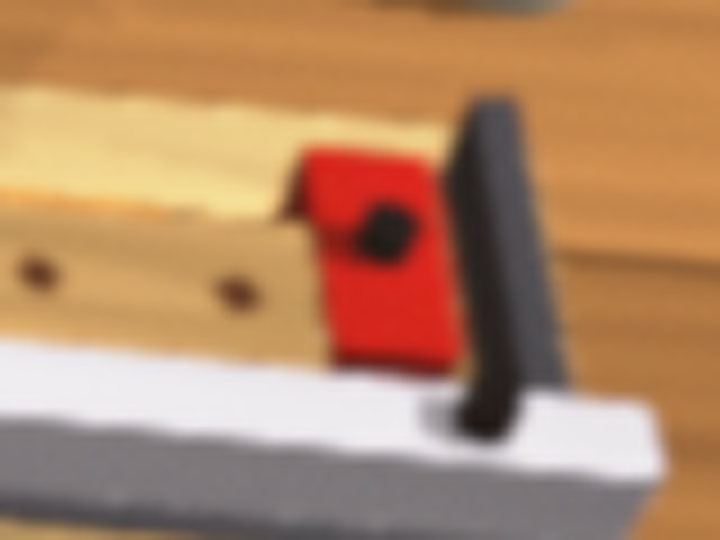

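arm_command --commands '[[[0.0002,-0.0002,0,0,0,0,0.01],[0.0003,-0.0001,0,0,0,0,0.01]]]'

```text
t: 24.12
ee_pos: [0.5816, 0.0657, 0.0716]
orientation: [-0.698, 0.716, -0.001, -0.005]
force: [-3.8, 3.5, -2.3]
opening: 0.0212
```

```bash
python3 - <<'E'
from h import *
s=st(); print(np.round(s['torque'],3))
E
```

```text
t 24.125 pos [0.5816 0.0657 0.0716] zyx [[-0.0247, -0.9997, 0.0077], [-0.0056, -0.0076, -1.0]] F [-3.8  3.5 -2.3] op 0.0212
[0.48  0.748 0.461]
```

arm_command --commands '[[[-0.0001,0.0008,0,0,0,0,0.01],[0.0005,0.002,0,0,0,0,0.01],[0.001,0.003,0,0,0,0,0.01]]]'

```text
t: 24.5
ee_pos: [0.5765, 0.0644, 0.0722]
orientation: [-0.698, 0.716, -0.002, -0.004]
force: [-0.5, -0.2, -1.3]
opening: 0.0211
```

```bash
python3 - <<'E'
from h import *
s=st(); print(np.round(s['torque'],3)); shot('scene','s7'); c,p,d=shot('wrist','w21'); rear('w21')
p=cv2.imread('pics/s7.png');cv2.imwrite('pics/s7c.png',cv2.resize(p[180:270,230:430],None,fx=4,fy=4,interpolation=cv2.INTER_CUBIC))
E
```

```text
t 24.5 pos [0.5765 0.0644 0.0722] zyx [[-0.0253, -0.9997, 0.0075], [-0.003, -0.0074, -1.0]] F [-0.5 -0.2 -1.3] op 0.0211
[-0.015  0.028 -0.035]
w21 rear yaw -1.26 [0.6211 0.1385] [0.5737 0.1405]
```

View pics/s7c.png

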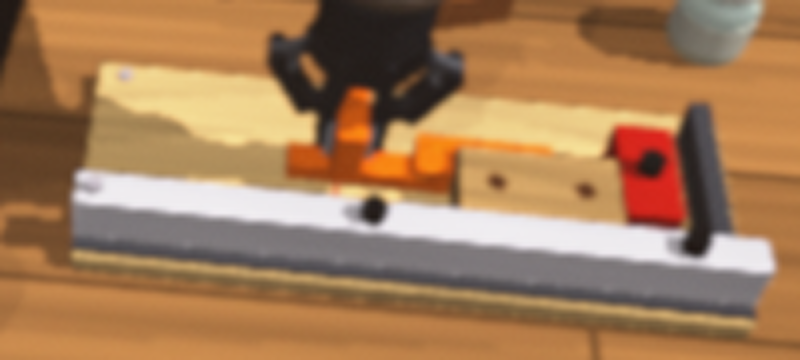

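View pics/w21.png

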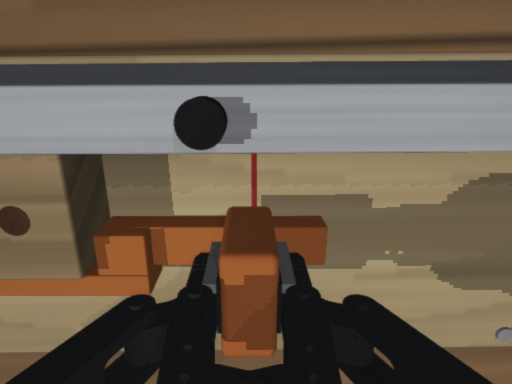

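arm_command --commands '[[[0.002,0.01,0,0.001,-0.004,0,0.01],[0.005,0.012,-0.005,0.001,-0.004,0,0.01],[0.01,0.005,-0.03,0,0,0,0.01],[0.01,0,-0.04,0,0,0,0.01],[0.01,0,-0.02,0,0,0,0.01]]]'

```text
t: 25.22
ee_pos: [0.5436, 0.0266, 0.1693]
orientation: [-0.698, 0.716, 0.002, -0.001]
force: [0.5, -0.2, -1.9]
opening: 0.0212
```

```bash
python3 - <<'E'
from h import *
s=st(); plan([0.4365,-0.341,0.13],np.radians(-96.5),8,0.01)
E
```

```text
t 25.225 pos [0.5436 0.0266 0.1693] zyx [[-0.0246, -0.9997, -0.0016], [-0.0037, 0.0017, -1.0]] F [ 0.5 -0.2 -1.9] op 0.0212
rotdeg [0.22 0.08 5.09] dist [-0.1071 -0.3676 -0.0393]
[0.0463, 0.0122, 0.0049, 0.0005, 0.0002, 0.0111, 0.01]
[0.0464, 0.0117, 0.0049, 0.0005, 0.0002, 0.0111, 0.01]
[0.0465, 0.0112, 0.0049, 0.0005, 0.0002, 0.0111, 0.01]
[0.0467, 0.0107, 0.0049, 0.0005, 0.0002, 0.0111, 0.01]
[0.0468, 0.0102, 0.0049, 0.0005, 0.0002, 0.0111, 0.01]
[0.0469, 0.0097, 0.0049, 0.0005, 0.0002, 0.0111, 0.01]
[0.047, 0.0091, 0.0049, 0.0005, 0.0002, 0.0111, 0.01]
[0.0471, 0.0086, 0.0049, 0.0005, 0.0002, 0.0111, 0.01]
```

arm_command --commands '[[[0.04,0.011,0,0.001,0,0.011,0.01],[0.045,0.011,0,0.001,0,0.011,0.01],[0.045,0.011,0.002,0.001,0,0.011,0.01],[0.045,0.011,0.003,0.001,0,0.011,0.01],[0.045,0.01,0.004,0,0,0.011,0.01]]]'

```text
t: 25.85
ee_pos: [0.4749, -0.1953, 0.1642]
orientation: [-0.679, 0.734, -0.003, 0.003]
force: [1.1, -0.8, -2.4]
opening: 0.0211
```

```bash
python3 - <<'E'
from h import *
s=st(); plan([0.4365,-0.341,0.12],np.radians(-96.5),4,0.01)
E
```

```text
t 25.85 pos [ 0.4749 -0.1953  0.1642] zyx [[-0.0775, -0.997, -0.0009], [0.0077, 0.0003, -1.0]] F [ 1.1 -0.8 -2.4] op 0.0211
rotdeg [-0.44  0.06  2.05] dist [-0.0384 -0.1457 -0.0442]
[0.0371, 0.0068, 0.011, -0.0019, 0.0003, 0.009, 0.01]
[0.0371, 0.0065, 0.011, -0.0019, 0.0003, 0.009, 0.01]
[0.0372, 0.0061, 0.011, -0.0019, 0.0003, 0.009, 0.01]
[0.0372, 0.0058, 0.011, -0.0019, 0.0003, 0.009, 0.01]
```

arm_command --commands '[[[0.036,0.007,0.011,-0.002,0,0.009,0.01],[0.036,0.0065,0.011,-0.002,0,0.009,0.01],[0.034,0.006,0.011,-0.002,0,0.009,0.01],[0.026,0.005,0.008,-0.002,0,0.007,0.01],[0,0,0,0,0,0,0.01]]]'

```text
t: 26.48
ee_pos: [0.4322, -0.3303, 0.1237]
orientation: [-0.664, 0.747, -0.001, 0.001]
force: [0.0, 0.2, -2.2]
opening: 0.0209
```

```bash
python3 - <<'E'
from h import *
s=st(); plan([0.4365,-0.341,0.056],np.radians(-96.5),4,0.01)
E
```

```text
t 26.475 pos [ 0.4322 -0.3303  0.1237] zyx [[-0.1174, -0.9931, -0.0001], [0.002, -0.0001, -1.0]] F [ 0.   0.2 -2.2] op 0.0209
rotdeg [-0.12  0.   -0.24] dist [ 0.0043 -0.0107 -0.0677]
[0.0025, -0.0013, 0.0169, -0.0005, 0.0, -0.0011, 0.01]
[0.0025, -0.0013, 0.0169, -0.0005, 0.0, -0.0011, 0.01]
[0.0025, -0.0013, 0.0169, -0.0005, 0.0, -0.0011, 0.01]
[0.0025, -0.0014, 0.0169, -0.0005, 0.0, -0.0011, 0.01]
```

arm_command --commands '[[[0.004,-0.002,0.02,-0.001,0,-0.002,0.01],[0.004,-0.002,0.02,-0.001,0,-0.001,0.01],[0.001,0,0.015,0,0,0,0.01],[0,0,0.002,0,0,0,0.01]]]'

```text
t: 26.98
ee_pos: [0.4348, -0.338, 0.0675]
orientation: [-0.666, 0.746, -0.001, 0.001]
force: [0.1, 0.2, -1.2]
opening: 0.0208
```

```bash
python3 - <<'E'
from h import *
s=st(); T=s['ee_pos']; c,p,d=shot('wrist','w22'); P=cloud(c,d); hsv=cv2.cvtColor(p,cv2.COLOR_BGR2HSV)
m=((hsv[...,0]>3)&(hsv[...,0]<18)&(hsv[...,1]>140)&(hsv[...,2]>60)); m[:200]=0;m[:,335:]=0;m[320:]=0
for a,b,r0,r1 in [(2,30,268,300),(60,90,268,300),(100,150,228,270),(280,325,220,262)]:
    k=m.copy(); k[:r0]=0;k[r1:]=0;k[:,:a]=0;k[:,b:]=0
    Q=P[k]; z=np.median(Q[:,2]); print((a,b),len(Q),'z',round(z,4),'rel T',round(z-T[2],4))
plan([0.4365,-0.341,0.056],np.radians(-96.5),1,0.01)
E
```

```text
t 26.975 pos [ 0.4348 -0.338   0.0675] zyx [[-0.114, -0.9935, 0.0008], [0.0026, -0.0011, -1.0]] F [ 0.1  0.2 -1.2] op 0.0208
(2, 30) 252 z 0.0404 rel T -0.0271
(60, 90) 270 z 0.0403 rel T -0.0271
(100, 150) 608 z 0.0401 rel T -0.0274
(280, 325) 1600 z 0.0337 rel T -0.0338
rotdeg [-0.19 -0.07 -0.04] dist [ 0.0016 -0.0028 -0.0119]
[0.0026, -0.0018, 0.0119, -0.0032, -0.0012, -0.0008, 0.01]
```

View pics/w22.png

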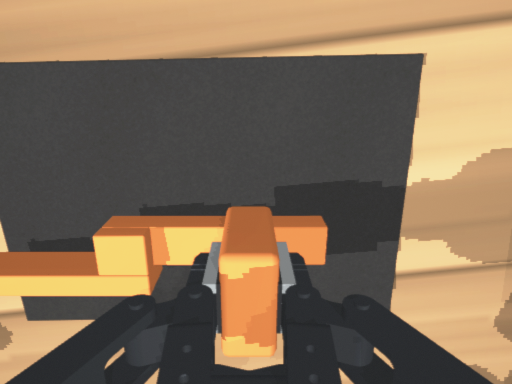

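arm_command --commands '[[[0.002,-0.0015,0.006,-0.002,-0.001,0,0.01],[0.001,0,0.004,-0.001,0,0,0.01],[0,0,0.001,0,0,0,0.01]]]'

```text
t: 27.4
ee_pos: [0.4367, -0.3416, 0.0577]
orientation: [-0.666, 0.746, -0.001, 0.0]
force: [0.3, -0.7, -1.1]
opening: 0.021
```

```bash
python3 - <<'E'
from h import *
s=st(); print(s['torque'])
E
```

```text
t 27.4 pos [ 0.4367 -0.3416  0.0577] zyx [[-0.1135, -0.9935, 0.0014], [0.0015, -0.0015, -1.0]] F [ 0.3 -0.7 -1.1] op 0.021
[-0.03683525  0.02820553  0.00584047]
```

arm_command --commands '[[[0,0,0.0015,0,0,0,0.01],[0,0,0.001,0,0,0,0.01]]]'

```text
t: 27.65
ee_pos: [0.4368, -0.3417, 0.0553]
orientation: [-0.666, 0.746, -0.001, 0.0]
force: [-0.4, 0.8, -1.3]
opening: 0.0208
```

arm_command --commands '[[[0,0,0.0007,0,0,0,0.01],[0,0,0.0005,0,0,0,0.01]]]'

```text
t: 27.9
ee_pos: [0.4369, -0.3418, 0.0545]
orientation: [-0.666, 0.746, -0.001, 0.0]
force: [-1.6, 3.5, 11.1]
opening: 0.0211
```

arm_command --commands '[[[0,0,-0.0003,0,0,0,0.022],[0,0,0,0,0,0,0.035],[0,0,0,0,0,0,0.05],[0,0,0,0,0,0,0.05]]]' --newtons 20

```text
t: 28.4
ee_pos: [0.437, -0.3419, 0.0551]
orientation: [-0.666, 0.746, -0.002, 0.0]
force: [-0.1, -0.1, 0.0]
opening: 0.0502
```

```bash
python3 - <<'E'
from h import *
s=st()
E
```

```text
t 28.4 pos [ 0.437  -0.3419  0.0551] zyx [[-0.1136, -0.9935, 0.0022], [0.0024, -0.0025, -1.0]] F [-0.1 -0.1  0. ] op 0.0502
```

arm_command --commands '[[[0,0,-0.02,0,0,0,0.05],[0,0,-0.05,0,0,0,0.05],[0,0,-0.06,0,0,0,0.05],[-0.02,0,-0.06,0,0,0,0.05],[-0.02,0,-0.03,0,0,0,0.05]]]'

```text
t: 29.02
ee_pos: [0.44, -0.3014, 0.2775]
orientation: [-0.665, 0.747, 0.001, 0.0]
force: [1.2, 0.5, -0.6]
opening: 0.0502
```

```bash
python3 - <<'E'
from h import *
s=st(); shot('wrist','w23'); plan([0.53,0.1,0.30],np.radians(-91.2),10,0.05)
E
```

```text
t 29.025 pos [ 0.44   -0.3014  0.2775] zyx [[-0.1154, -0.9933, -0.0013], [-0.0013, 0.0015, -1.0]] F [ 1.2  0.5 -0.6] op 0.0502
rotdeg [-0.09 -0.01 -5.37] dist [0.0893 0.4    0.0192]
[-0.0408, -0.0043, -0.0019, -0.0002, -0.0, -0.0094, 0.05]
[-0.0407, -0.0047, -0.0019, -0.0002, -0.0, -0.0094, 0.05]
[-0.0407, -0.0051, -0.0019, -0.0002, -0.0, -0.0094, 0.05]
[-0.0406, -0.0054, -0.0019, -0.0002, -0.0, -0.0094, 0.05]
[-0.0406, -0.0058, -0.0019, -0.0002, -0.0, -0.0094, 0.05]
[-0.0405, -0.0062, -0.0019, -0.0002, -0.0, -0.0094, 0.05]
[-0.0404, -0.0066, -0.0019, -0.0002, -0.0, -0.0094, 0.05]
[-0.0404, -0.007, -0.0019, -0.0002, -0.0, -0.0094, 0.05]
[-0.0403, -0.0073, -0.0019, -0.0002, -0.0, -0.0094, 0.05]
[-0.0402, -0.0077, -0.0019, -0.0002, -0.0, -0.0094, 0.05]
```

View pics/w23.png

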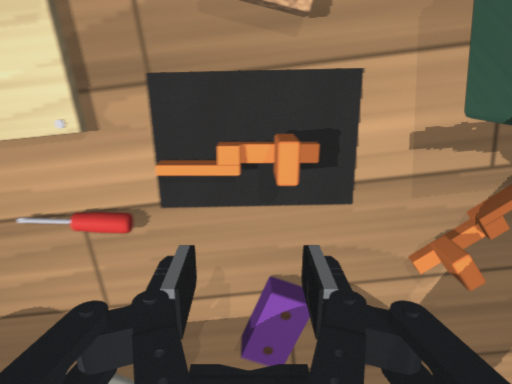

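arm_command --commands '[[[-0.04,-0.004,-0.003,0,0,-0.009,0.05],[-0.04,-0.005,-0.003,0,0,-0.009,0.05],[-0.04,-0.005,-0.003,0,0,-0.009,0.05],[-0.04,-0.005,-0.003,0,0,-0.009,0.05],[-0.04,-0.006,-0.003,0,0,-0.009,0.05]]]'

```text
t: 29.7
ee_pos: [0.4855, -0.0994, 0.2962]
orientation: [-0.681, 0.732, -0.002, 0.001]
force: [-0.1, 0.2, 1.1]
opening: 0.05
```

arm_command --commands '[[[-0.04,-0.006,-0.003,0,0,-0.009,0.05],[-0.04,-0.007,-0.003,0,0,-0.009,0.05],[-0.035,-0.007,0,0,0,-0.009,0.05],[-0.025,-0.007,0,0,0,-0.009,0.05],[0,0,0,0,0,0,0.05]]]'

```text
t: 30.32
ee_pos: [0.5215, 0.0457, 0.3015]
orientation: [-0.696, 0.718, -0.002, 0.001]
force: [0.2, -0.2, 0.2]
opening: 0.0501
```

arm_command --commands '[[[0,0,0,0,0,0,0.05],[0,0,0,0,0,0,0.05]]]'

```text
t: 30.58
ee_pos: [0.5212, 0.0447, 0.3012]
orientation: [-0.696, 0.718, -0.002, 0.0]
force: [0.0, 0.9, 0.3]
opening: 0.0503
```

```bash
python3 - <<'E'
from h import *
s=st(); shot('wrist','w24'); shot('top','t2'); shot('scene','s8')
E
```

```text
t 30.575 pos [0.5212 0.0447 0.3012] zyx [[-0.0316, -0.9995, 0.0016], [0.0027, -0.0017, -1.0]] F [0.  0.9 0.3] op 0.0503
```

View pics/w24.png

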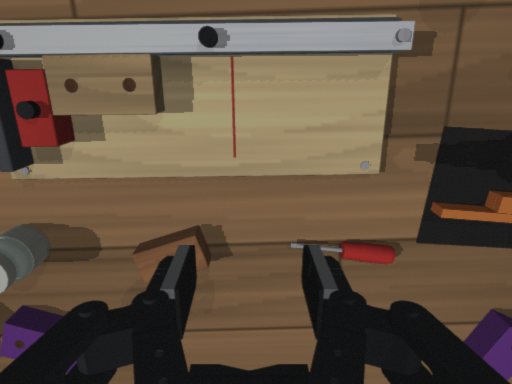

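View pics/s8.png

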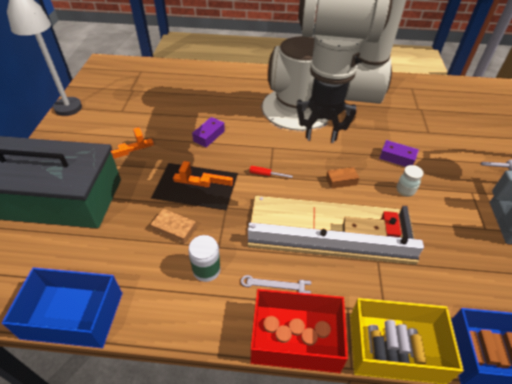

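```bash
python3 - <<'E'
from h import *
c,p,d=load('w24'); P=cloud(c,d); S=cv2.GaussianBlur(p,(3,3),0)[...,2].astype(float); hsv=cv2.cvtColor(p,cv2.COLOR_BGR2HSV)
def line(pts,z,n):
    X=rayplane(c,pts,z)[:,:2]; l=cv2.fitLine(X.astype(np.float32),cv2.DIST_WELSCH,0,.001,.001).ravel()
    sl=l[0]/l[1]; print(n,'yaw',-np.degrees(np.arctan(sl)).round(2),'x@y=.197',round(float(l[2]+(.197-l[3])*sl),4))
def edge(u0,u1,r0,r1,sg): return [[u,r0+(sg*np.diff(S[r0:r1,u])).argmax()+.5] for u in range(u0,u1)]
line(edge(170,390,46,62,-1),0.063,'rail near top')
line(edge(52,145,106,122,-1),0.058,'block outer side')
b=(np.abs(P[...,2]-0.058)<0.004)&(hsv[...,1]<150)&(hsv[...,2]>80); b[:54]=0;b[118:]=0;b[:,165:]=0;b[:,52:]=b[:,52:]; b[:,:48]=0
pts=[[np.nonzero(b[r])[0].max()+.5,r] for r in range(60,108)]
X=rayplane(c,pts,.058)[:,:2]; l=cv2.fitLine(X.astype(np.float32),cv2.DIST_WELSCH,0,.001,.001).ravel(); print('rear edge yaw',np.degrees(np.arctan(l[1]/l[0])),X.mean(0), 'jigy',((X.mean(0)-[.5803,.0925])@[.0187,.9998]).round(4))
m=((hsv[...,0]<6)|(hsv[...,0]>174))&(hsv[...,1]>150); m[:, :5]=0;m[:,75:]=0;m[60:150]&=True;m[:55]=0;m[150:]=0
Q=P[m]; Q=Q[np.abs(Q[:,2]-.058)<.004]; print('stop jigy',np.percentile((Q[:,:2]-[.5803,.0925])@[.0187,.9998],[1,50,99]).round(4))
st()
E
```

```text
rail near top yaw -1.25 x@y=.197 0.6327
block outer side yaw -0.19 x@y=.197 0.5734
rear edge yaw -1.3573921 [0.60162272 0.14175885] jigy 0.0496
stop jigy [0.1591 0.1765 0.1983]
t 30.725 pos [0.5213 0.0448 0.3013] zyx [[-0.0318, -0.9995, 0.0015], [0.0028, -0.0016, -1.0]] F [-0.3 -0.1 -0.2] op 0.0503
```

```bash
python3 - <<'E'
import cv2
p=cv2.imread('pics/w24.png'); cv2.imwrite('pics/w24c.png',cv2.resize(p[10:180,0:200],None,fx=3.5,fy=3.5,interpolation=cv2.INTER_CUBIC))
E
```

```text
(no output)
```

View pics/w24c.png

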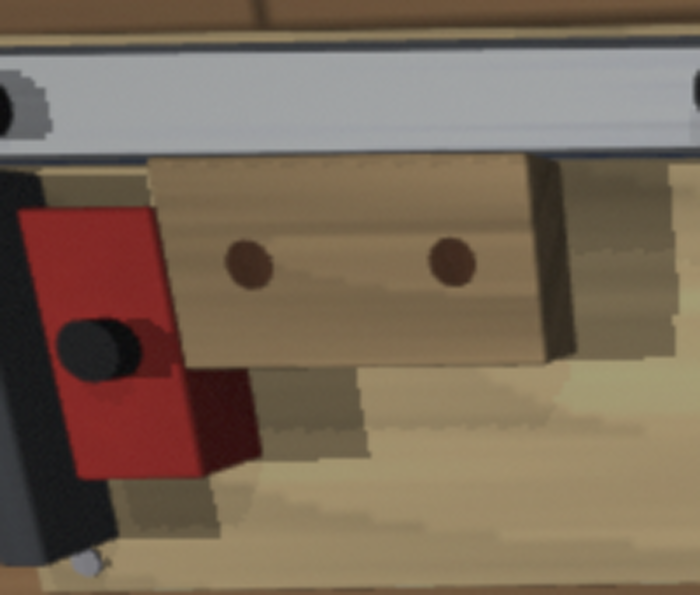

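```bash
python3 - <<'E'
from h import *
c,p,d=load('w24')
for n,a,b,z in [('outer',(187,367),(545,362),.058),('plugs',(250,264.5),(453,262),.058),('rail',(150,156),(525,153),.063)]:
    A=np.array([a,b])/3.5+[0,10]; X=rayplane(c,A,z); dd=X[0]-X[1]; print(n,X.round(4)[:,:2].tolist(),'yaw',np.degrees(-np.arctan(dd[0]/dd[1])).round(2))
# plug centroid
g=cv2.cvtColor(p,cv2.COLOR_BGR2HSV); cs=[]
for u0,u1 in((60,82),(119,140)):
    m=(g[75:95,u0:u1,2]<75); M=np.argwhere(m).mean(0); cs.append([u0+M[1],75+M[0]])
X=rayplane(c,cs,.058); dd=X[0]-X[1]; print(cs,'plug yaw',np.degrees(-np.arctan(dd[0]/dd[1])).round(2))
E
```

```text
outer [[0.5736, 0.2513], [0.5715, 0.1424]] yaw -1.07
plugs [[0.6025, 0.2263], [0.6012, 0.1661]] yaw -1.17
rail [[0.6326, 0.2463], [0.63, 0.1398]] yaw -1.41
[[np.float64(70.66929133858268), np.float64(85.14173228346456)], [np.float64(128.73504273504273), np.float64(84.36752136752136)]] plug yaw -1.12
```

```bash
python3 -c "
from plant import order
print(order.sign_off())"
```

```text
the job is handed in; nothing more can be done
None
```

The job is done and handed in at about 31 s: the block is flush with the fence, the red stop is home against the bumper, and the push stick lies flat on its mat. No verdict was reported.

**What I did:** I took the orange stick from the mat and pressed the block flat to the rail about 50 mm before the red line. I then fed it along with mostly 4–7 N of side push until the stop was home, and put the stick back where it had lain.

**Last checks:**
- **Block against the fence:** The rail reads -1.25° and the block -1.1 to -1.36°, depending on which edge is measured. The block's outer side is 59.3 mm from the rail face; the block is 60 mm wide. One automatic fit of that side gave -0.19°. Picking the edge by hand gave -1.07°, so I took the automatic fit as a bad edge.
- **Stop:** Its face is at jig y of about 159 mm (home is 160 mm). At the end the push climbed steeply while the arm stood still.
- **Bystanders:** They looked unmoved in the final scene view. I did not measure them.

**What was less than ideal:**
- While I was squaring the block on its corner, the stick force briefly reached 11.5 N, part of it friction on the bed. I backed off and tried again; the second push stayed under 10 N.
- During the feed the side force dipped to 3.3 N once and rose to 8.7 N once as the stop began to slide.
- The single push that confirmed the stop was home peaked at 26 N along the feed before I released it.
- The feeler cannot be read directly, so I judged seating from forces and pictures.

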